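# Kit the power-supply parts into the bench tray

### The job

Gather the four power-supply parts scattered on the bench into the kit tray, each fully seated and upright in its own bay: the big capacitor in the round recess, the long heat sink in the long recess, the transformer in the square recess and the ring choke over the post. Set each part down rather than dropping it, and leave the small capacitor and the short heat sink where they are on the bench.

Things in the scene. Friction and masses are not known exactly. Their poses are not given: they have to be found in the camera images.
- capacitor_mid (a point): The big capacitor: upright black cylinder, 40 mm diameter, 62 mm tall including two 5 mm steel screw terminals on its silver top. 0.10 to 0.15 kg. The point is its centre, 31 mm above its underside. Its z axis points up as it stands at the start.
- heatsink_mid (a point): The long heat sink: bare aluminium block with upright fins, 70 mm along x, 30 mm across y, 45 mm tall, fins run along x. The outer fin faces, 30 mm apart, are the ones to grip. 0.13 to 0.20 kg. The point is its centre, 22.5 mm above its underside. Its z axis points up as it stands at the start.
- transformer_mid (a point): The transformer: dark steel core 50 mm along x, 24 mm across y, 50 mm tall, with a copper coil 34 mm (x) x 50 mm (y) x 32 mm (z) at its middle height, sticking out on both sides; cross-shaped from above. Its flat end faces, 50 mm apart along x, are full height. 0.28 to 0.44 kg. The point is its centre, 25 mm above its underside. Its z axis points up as it stands at the start.
- choke_mid (a point): The ring choke: a copper-wound ring lying flat, 56 mm outside diameter, 28 mm hole, 28 mm tall. 0.11 to 0.18 kg. The point is the centre of its hole, 14 mm above its underside. Its z axis points up as it stands at the start.
- small_capacitor_mid (a point): The small capacitor, to be left alone: upright black cylinder of the same make, only 30 mm diameter and 40 mm tall. The point is its centre, 20 mm above its underside.
- short_heatsink_mid (a point): The short heat sink, to be left alone: same finned aluminium profile but only 36 mm long (x), 30 mm across y, 45 mm tall. The point is its centre, 22.5 mm above its underside.
- bay_round: One of the four 100 x 100 x 12 mm light grey inserts lying fixed in the black kit tray (2 x 2, any order; the tray's rim is 14 mm above the bench, lower than the inserts' tops). Origin: centre of its underside, 4 mm above the bench; x and y along its edges, z up. This one has a round recess in the middle, 54 mm diameter and 8 mm deep with a dark floor 4 mm above the origin.
- bay_long: One of the four 100 x 100 x 12 mm light grey inserts lying fixed in the black kit tray (2 x 2, any order; the tray's rim is 14 mm above the bench, lower than the inserts' tops). Origin: centre of its underside, 4 mm above the bench; x and y along its edges, z up. This one has a long rectangular recess in the middle, 84 mm along x, 44 mm along y, 8 mm deep with a dark floor 4 mm above the origin.
- bay_square: One of the four 100 x 100 x 12 mm light grey inserts lying fixed in the black kit tray (2 x 2, any order; the tray's rim is 14 mm above the bench, lower than the inserts' tops). Origin: centre of its underside, 4 mm above the bench; x and y along its edges, z up. This one has a square recess in the middle, 64 x 64 mm, sides along x and y, 8 mm deep with a dark floor 4 mm above the origin.
- bay_post: One of the four 100 x 100 x 12 mm light grey inserts lying fixed in the black kit tray (2 x 2, any order; the tray's rim is 14 mm above the bench, lower than the inserts' tops). Origin: centre of its underside, 4 mm above the bench; x and y along its edges, z up. This one has no recess but a steel post in the middle, 10 mm diameter, rising 18 mm above the insert's flat top (top of the insert 12 mm above the origin).

How it is judged (in metres and radians):
At the end, for the whole second after the job is handed in: Each of the four parts is in its own bay, within 12 mm of the insert's centre, at most 3 mm above fully seated, tilted under 0.1 rad and at rest; the small capacitor and the short heat sink are within 30 mm of where they started (horizontal distance between capacitor_mid and bay_round below 0.012 m and z of capacitor_mid in the frame of bay_round below 0.038 m and angle between each of capacitor_mid, heatsink_mid, transformer_mid, choke_mid's own z axis and vertical below 0.1 rad and linear speed of each of capacitor, heatsink, transformer, choke below 0.02 m/s and horizontal distance between heatsink_mid and bay_long below 0.012 m and z of heatsink_mid in the frame of bay_long below 0.0295 m and horizontal distance between transformer_mid and bay_square below 0.012 m and z of transformer_mid in the frame of bay_square below 0.032 m and horizontal distance between choke_mid and bay_post below 0.012 m and z of choke_mid in the frame of bay_post below 0.029 m and distance of each of small_capacitor_mid, short_heatsink_mid from where it was at the start of the episode below 0.03 m); the robot touches nothing.
It fails at once if one of the four parts is dropped or thrown (faster than 0.8 m/s while not gripped) ((linear speed of capacitor above 0.8 m/s and contact force between the fingers and capacitor below 0.05 N) or (linear speed of heatsink above 0.8 m/s and contact force between the fingers and heatsink below 0.05 N) or (linear speed of transformer above 0.8 m/s and contact force between the fingers and transformer below 0.05 N) or (linear speed of choke above 0.8 m/s and contact force between the fingers and choke below 0.05 N)).
It fails at once if the small capacitor or the short heat sink is moved more than 30 mm from where it stood (distance of any of small_capacitor_mid, short_heatsink_mid from where it was at the start of the episode above 0.03 m).
It also fails if it takes over 115 s, if anything falls off the work surface, if the arm or the gripper's body presses on something with over 40 N, if the wrist force passes 120 N, or if a joint passes its speed limit or range.

### The arm

A 6-joint arm with a two-finger parallel gripper is mounted at the origin on the work surface. World frame = base frame: x ahead of the robot, y to its left, z up, the work surface at z = 0. Lengths are in mm, angles in rad, forces in N, time in s.
With the tool pointing down it reaches from about 275 to 750 mm from the base axis. Payload 10.2 kg.
Tool frame: the origin (TCP) lies at the very end of the fingers, on their centre line; the grasp point (between the pads) lies 19 mm behind it; z points along the fingers, x is the direction in which the jaws open and shut, and the axes are right-handed (so a half turn about z gives the same grasp; the last joint's range is limited). The gripper opens to 85 mm and grips with 20 to 120 N. Pads are 22 mm wide; open, the fingers measure 114 mm over their backs; the gripper's body (76 mm by 85 mm) begins 54 mm behind the grasp point. The pads swing forward as they close: fully open they stand 13 mm farther back than shut.
Start: joints at [1.056, 0.313, 1.498, -0, 1.331, -0.223], TCP at [151.043, 502.809, 231.294] pointing down, gripper open.
Joint ranges: [-2.94, 2.94], [-0.97, 2.17], [0.19, 2.56], [-1.23, 4.37], [0.02, 3.11], [-2.88, 2.88]. Speed limits (rad/s): [2.39, 2.39, 3.01, 3.14, 3.14, 3.14].

### API

Orientations are given as a unit quaternion [w, x, y, z].
In Python, from rig import ctrl, cams gives the robot as it stands.
- The arm moves only by the tool play_rows, never from a script. Its argument "steps" is a list of rows, each a list of 2 entries, a list of its own where there are three numbers: the shift along the tool's x, y, z normalised to -1 to 1, where 1 is 0.75 m, then the turn, a rotation vector about the tool's x, y, z normalised to -1 to 1, where 1 is 45 degrees. A call has 1 to 20 rows; each row shifts and turns the commanded pose from where the row before left it, along the tool's axes as they then stand; what a row does not reach is not made up. A row lasts 1/10 s, in which the tool goes at most 50 mm and 8.59 degrees, less where a joint would pass 70% of its speed; a pose out of reach is approached as far as the arm can. A call with a number of a shift or a turn outside -1 to 1 is refused whole. A call with a gripper value outside its range is refused whole. "grip" is the closure, from 0 (fully open) to 1 (shut), set as the call begins (left out, the last holds). The fingers move at their own pace and stop on an object; "squeeze" is the grip in N (left out, the last holds). Time passes only in rows, so rows that do not move let the fingers close. It gives the time, the measured TCP pose, the force and the opening at its end, in the units of the state.
- ctrl.sense(): the state, without advancing time (a new reading comes with each control period).
- cams.capture(name): name is "scene" or "top" or "wrist"; returns the picture (480x640x3 uint8, red, green, blue); there is no depth.
- cams.camera_info(name): a dict with "fx", "fy", "cx", "cy" (pixels), "xyz" and "attitude" of the camera in the world. Camera axes: x right, y up, looking along -z (the intrinsics and any distortion apply to the point x, -y, -z); pixel columns grow to the right and rows downward; lengths in mm; the calibration is good to about 2 mm. A picture is of the moment at which its call begins: read the wrist's pose just before it. camera_info takes no time and is no camera call; for the wrist camera it gives the pose at the moment of the call.
- ctrl.finish_job(): hands the job in, once; it reports no verdict.
Trained networks look in the newest picture that a camera, given by its name, has taken for a name from the list of things; names that differ only in an ending like _2 or _b are one class to them, and where a whole thing is asked for, a point or a joint stands for the part that bears it (a point fixed in the world has none). Each returns a list of dicts, best first, with "p" (0 to 1); they miss things now and then, are a little off and sometimes report something else, mostly with a low value. They report only what shows in the picture. A call takes as long as a camera call.
- cams.search_frame(camera, thing): "rect" ([centre column, centre row, width, height] in pixels, round what is visible of it).
- cams.tip_of(camera, thing): "pixel" ([column, row] in pixels: a listed point, or the origin of a listed thing).
The state is a dict: "time_s": time; "joints": joint angles; "dq": joint speeds; "tau": joint torques, N m; "eef_pos": TCP position; "ee_rot": TCP orientation; "force": force on the tool from outside, world axes, zero at the start; "wrist_torque": the same for the moment, N m; "grip_width": opening from 0.0 (shut) to 1.0 (fully open).
Only numpy, scipy, OpenCV 4.12 (cv2) and the standard library are available. Lean on these libraries where they do the work, as an engineer would, in place of code of your own. Each camera call takes 0.05 s, during which the arm holds its last target.

## Working session

There is one attempt and no reset: what is moved stays moved. The work goes in short steps, Python scripts to look and compute and a tool call to move; the robot and the scene stay as the last step left them, time stands still between calls to the robot, and variables do not carry over. Pictures are saved under pics/ and viewed, and the job is handed in when it is done.

Besides the shell and the picture viewer there is one more tool, called as name(argument=value, ...) on one line, values as JSON. play_rows: Moves the arm, as the interface text tells. Its arguments: {"type":"object","properties":{"steps":{"type":"array"},"grip":{"type":"number"},"squeeze":{"type":"number"}},"required":["steps"]}

```bash
ls; mkdir -p pics; python3 - <<'E'
from rig import ctrl,cams
import cv2
s=ctrl.sense();print(s)
for n in ['scene','top','wrist']:
    im=cams.capture(n);cv2.imwrite(f'pics/{n}0.png',im[:,:,::-1]);print(n,cams.camera_info(n))
    for t in ['capacitor_mid','heatsink_mid','transformer_mid','choke_mid','small_capacitor_mid','short_heatsink_mid','bay_round','bay_long','bay_square','bay_post']:
        if n!='wrist': print(t,[(round(d['p'],2),[round(float(v),1) for v in d['pixel']]) for d in cams.tip_of(n,t)[:3]])
E
```

```text
pics
{'time_s': 0.0, 'joints': array([ 1.05561373e+00,  3.13478430e-01,  1.49842122e+00,  3.59409597e-05,
        1.33100802e+00, -2.23387842e-01]), 'dq': array([ 0.00013375, -0.00208177,  0.0009717 , -0.00061961,  0.00096909,
        0.00045105]), 'tau': array([ 1.11444660e-03, -4.12256813e+01, -2.59750307e+01, -4.18232753e-05,
        4.01591737e-03,  4.56183716e-05]), 'eef_pos': array([150.89796197, 502.58549886, 230.72650121]), 'ee_rot': array([ 2.49806333e-04,  8.02396168e-01,  5.96791385e-01, -6.08456603e-04]), 'force': array([-0.26941536,  0.29691137, -0.45930725]), 'wrist_torque': array([-0.00023249, -0.02292847,  0.00327596]), 'grip_width': 0.9945653798824649}
scene {'fx': 605.7736505484559, 'fy': 605.7736505484559, 'cx': 313.70883876385375, 'cy': 239.55330036033814, 'xyz': array([1101.81832609, -860.70064169,  941.71903662]), 'attitude': array([0.87625312, 0.39474227, 0.11959612, 0.24910996])}
capacitor_mid [(0.75, [162.7, 341.0])]
heatsink_mid []
transformer_mid [(0.86, [329.1, 178.2])]
choke_mid [(0.63, [331.0, 274.0]), (0.62, [206.1, 298.9])]
small_capacitor_mid [(0.71, 
[... 455 characters left out ...]
04353])}
capacitor_mid [(0.63, [499.2, 282.5]), (0.44, [336.5, 217.6])]
heatsink_mid [(0.78, [207.8, 231.8]), (0.67, [296.0, 270.0])]
transformer_mid [(0.57, [209.7, 296.1])]
choke_mid [(0.93, [435.5, 292.3]), (0.23, [300.2, 271.3])]
small_capacitor_mid [(0.54, [494.6, 228.4])]
short_heatsink_mid [(0.75, [147.0, 233.1])]
bay_round [(0.93, [337.4, 216.4])]
bay_long [(0.95, [297.2, 269.2])]
bay_square [(0.74, [347.9, 263.0])]
bay_post [(0.67, [293.3, 222.4])]
wrist {'fx': 355.4241169089941, 'fy': 355.4241169089941, 'cx': 314.5916048800627, 'cy': 234.98193017940375, 'xyz': array([ 74.6505652 , 524.96302683, 373.88032461]), 'attitude': array([ 0.7918875 , -0.12718191, -0.09481743,  0.58970213])}
```

View pics/top0.png

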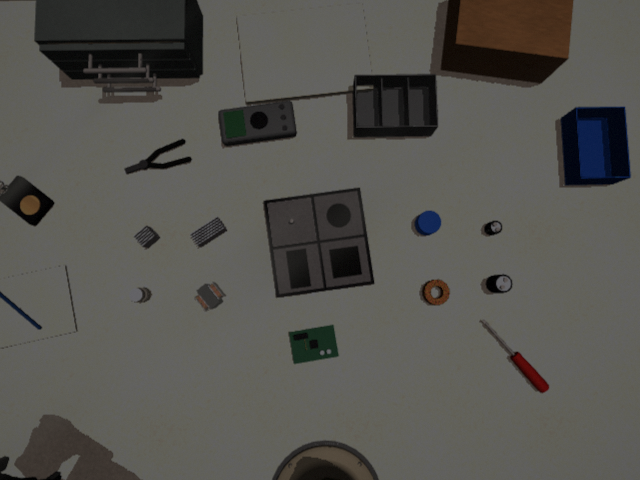

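View pics/scene0.png

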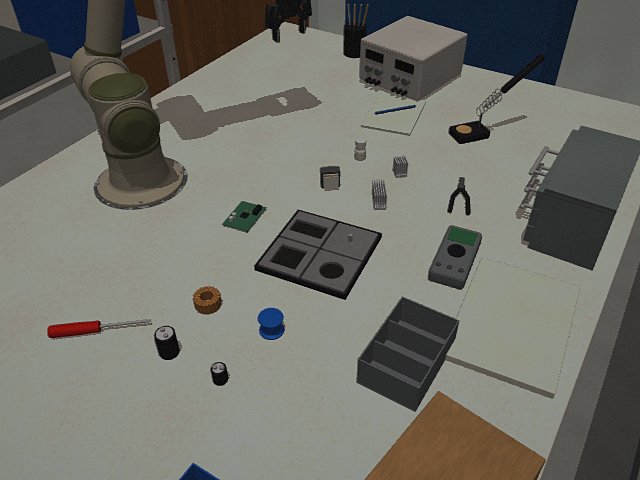

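Top view: robot at the bottom, +x up, +y left. The tray is at (319,242), post bay top-left, round top-right, long bottom-left and square bottom-right. Choke at (436,292), big cap (499,283), transformer (210,296), long heat sink (208,232). Now a zoom with measurements.

```bash
cat > h.py <<'E'
import numpy as np, cv2
from scipy.spatial.transform import Rotation as R
def ray(info,px):
    d=np.array([(px[0]-info['cx'])/info['fx'],-(px[1]-info['cy'])/info['fy'],-1.0])
    w,x,y,z=info['attitude']
    return R.from_quat([x,y,z,w]).apply(d)
def at(info,px,h):
    d=ray(info,px);o=np.array(info['xyz']);return o+d*(h-o[2])/d[2]
def proj(info,P):
    w,x,y,z=info['attitude']
    c=R.from_quat([x,y,z,w]).inv().apply(np.atleast_2d(np.asarray(P,float))-info['xyz'])
    return np.c_[info['cx']+info['fx']*c[:,0]/-c[:,2], info['cy']+info['fy']*c[:,1]/c[:,2]]
def tri(obs):
    A=np.zeros((3,3));b=np.zeros(3)
    for i,p in obs:
        d=ray(i,p);d/=np.linalg.norm(d);M=np.eye(3)-np.outer(d,d);A+=M;b+=M@np.array(i['xyz'])
    return np.linalg.solve(A,b)
E
python3 - <<'E'
from h import *
from rig import cams
i=cams.camera_info('top');s=cams.camera_info('scene')
im=cv2.imread('pics/top0.png')
im=np.clip(im.astype(float)*2.2,0,255).astype('uint8')
def crop(x,y,w,h,f,n):
    cv2.imwrite(n,cv2.resize(im[y:y+h,x:x+w],None,fx=f,fy=f,interpolation=cv2.INTER_CUBIC))
crop(255,180,130,125,6,'pics/tray.png' ) if 0 else crop(255,180,130,120,5,'pics/tray.png')
crop(125,205,115,110,5,'pics/left.png');crop(405,200,120,110,5,'pics/right.png')
for n,pt,ps,h in [('cap',(499.2,282.5),(162.7,341),31),('hs',(207.8,231.8),None,22.5),('tr',(209.7,296.1),(329.1,178.2),25),('ch',(435.5,292.3),(206.1,298.9),14),('round',(337.4,216.4),(329.4,277.6),4),('long',(297.2,269.2),(307.6,231.8),4),('sq',(347.9,263),(285.8,262.2),4),('post',(293.3,222.4),(348.5,245.7),4),('scap',(494.6,228.4),(222.2,372.4),20),('shs',(147,233.1),(405.3,167),22.5)]:
    print(n,at(i,pt,h).round(1),ps and at(s,ps,h).round(1),ps and tri([(i,pt),(s,ps)]).round(1))
E
```

```text
cap [ 458.3 -390.6   31. ] [ 449.7 -388.9   31. ] [ 456.2 -390.4   36.7]
hs [581.9 250.5  22.5] None None
tr [439.6 245.1  25. ] [443.5 242.6  25. ] [440.3 246.3  21.4]
ch [ 439.3 -253.4   14. ] [ 437.8 -248.3   14. ] [ 440.1 -251.7   18.4]
round [614.7 -39.4   4. ] [620.8 -51.3   4. ] [615.6 -40.6  -7.6]
long [496.3  53.5   4. ] [497.1  54.    4. ] [496.7  53.7   4. ]
sq [508.4 -60.8   4. ] [511.7 -60.2   4. ] [509.6 -60.    2.7]
post [602.5  60.9   4. ] [604.8  61.4   4. ] [603.5  61.6   3.1]
scap [ 579.6 -390.6   20. ] [ 587.2 -380.8   20. ] [ 583.8 -385.7   23. ]
shs [581.1 385.1  22.5] [588.7 393.5  22.5] [585.5 388.2  22.9]
```

```bash
python3 - <<'E'
from h import *
a=cv2.imread('pics/left.png');b=cv2.imread('pics/right.png');print(a.shape,b.shape)
E
```

```text
(550, 575, 3) (550, 600, 3)
```

View pics/left.png

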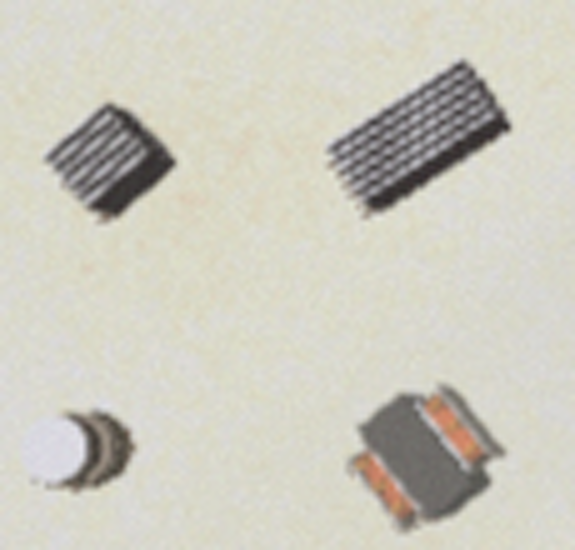

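View pics/right.png

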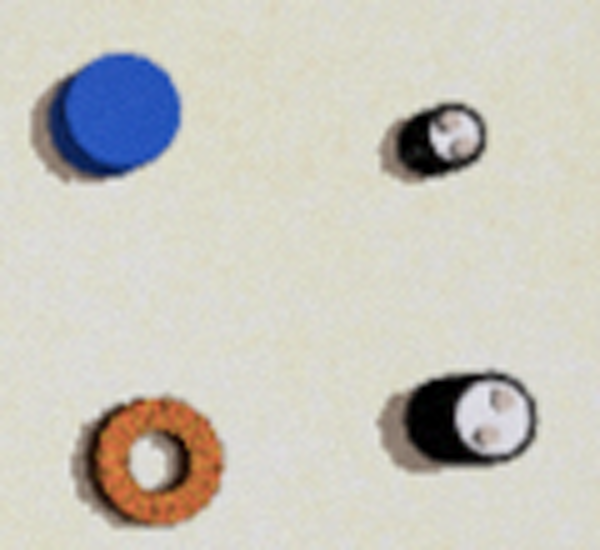

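View pics/tray.png

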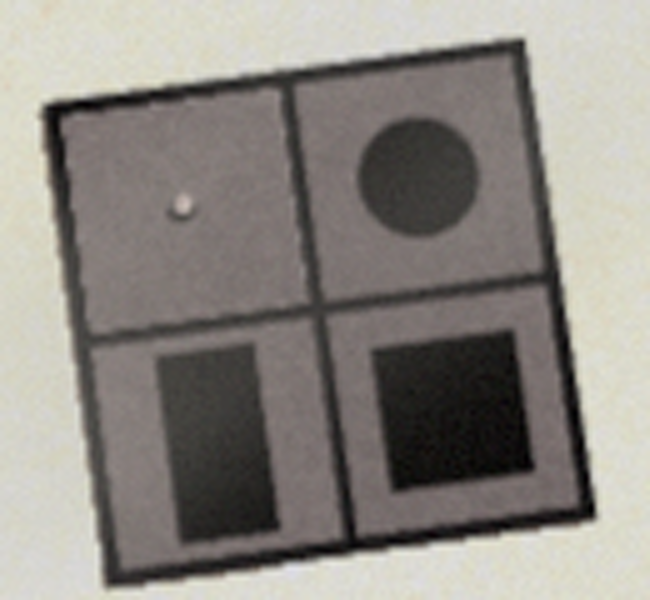

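```bash
cat > m.py <<'E'
from h import *
def box(c,yaw,sx,sy,z0,z1):
    r=np.array([[np.cos(yaw),-np.sin(yaw)],[np.sin(yaw),np.cos(yaw)]])
    q=np.array([[sx,sy],[-sx,sy],[-sx,-sy],[sx,-sy]])/2@r.T+c
    return [np.c_[q,np.full(4,z)] for z in (z0,z1)]
def circ(c,rad,z):
    t=np.linspace(0,2*np.pi,40);return np.c_[c[0]+rad*np.cos(t),c[1]+rad*np.sin(t),np.full(40,z)]
def overlay(img,info,x,y,w,h,f,loops,out,gain=2.0):
    im=np.clip(img.astype(float)*gain,0,255).astype('uint8')
    im=cv2.resize(im[y:y+h,x:x+w],None,fx=f,fy=f,interpolation=cv2.INTER_CUBIC)
    for L,col in loops:
        p=(proj(info,L)-[x,y]+0.5)*f-0.5
        cv2.polylines(im,[p.round().astype(int).reshape(-1,1,2)],True,col,1)
    cv2.imwrite(out,im)
E
cat > a.py <<'E'
from m import *
from rig import cams
i=cams.camera_info('top');s=cams.camera_info('scene')
cp=lambda u,v,x0,y0:(x0+(u+.5)/5-.5,y0+(v+.5)/5-.5)
P=lambda u,v,x0,y0,z: at(i,cp(u,v,x0,y0),z)[:2]
T=lambda u,v,z=16:P(u,v,255,180,z)
L=lambda u,v,z:P(u,v,125,205,z)
C=np.array([T(45,103,14),T(525,40,14),T(595,518,14),T(108,585,14)])
print('tray',C.round(1),C.mean(0).round(1))
for k in range(4):
    d=C[(k+1)%4]-C[k];print(np.linalg.norm(d).round(1),np.degrees(np.arctan2(d[1],d[0])).round(1))
print('round',T(419,177),'post base',T(181,208,30),)
lo=np.array([T(157,357),T(255,345),T(278,530),T(182,542)]);print('long',lo.mean(0),np.linalg.norm(np.diff(lo,axis=0),axis=1))
sq=np.array([T(371,350),T(514,331),T(534,470),T(393,491)]);print('sq',sq.mean(0),np.linalg.norm(np.diff(sq,axis=0),axis=1))
a,b,c=L(330,150,45),L(465,62,45),L(503,120,45);print('hs',(a+c)/2,np.linalg.norm(b-a),np.linalg.norm(c-b),np.degrees(np.arctan2(*(b-a)[::-1])))
# transformer top face corners z=50
t=np.array([L(360,428,50),L(408,392,50),L(490,478,50),L(437,520,50)]);print('tr',t.mean(0),np.linalg.norm(np.diff(t,axis=0),axis=1),[np.degrees(np.arctan2(*(t[2]-t[1])[::-1])),np.degrees(np.arctan2(*(t[3]-t[0])[::-1]))])
print('choke',P(159,461,405,200,28)); print('cap',P(493,418,405,200,57))
E
python3 a.py
```

```text
tray [[ 652.7  126.9]
 [ 678.4  -90.6]
 [ 461.9 -116.3]
 [ 436.   100.4]] [557.2   5.1]
219.0 -83.3
218.0 -173.2
218.2 96.8
218.4 7.0
round [616.0385168  -41.10991406] post base [601.6460726   65.46257638]
long [497.84341074  50.85078949] [44.03140018 82.96465745 42.83249508]
sq [510.73195356 -54.04997057] [64.56236479 62.65774591 63.45522326]
hs [579.47866505 245.60218388] 69.68345803435577 30.710383683971365 -57.15481621243944
tr [440.94030787 240.86558971] [25.38615495 51.30326242 28.52081251] [np.float64(-136.65594813313052), np.float64(-140.18956617860238)]
choke [ 440.40479045 -252.15274179]
cap [ 456.26503185 -389.68739526]
```

```bash
cat > b.py <<'E'
from m import *
from rig import cams
i=cams.camera_info('top');s=cams.camera_info('scene')
r=np.radians
c=np.array([556.9,5.2]);ty=r(6.9);ux=np.array([np.cos(ty),np.sin(ty)]);uy=np.array([-ux[1],ux[0]])
B=dict(round=c+53*ux-53*uy,post=c+53*ux+53*uy,long=c-53*ux+53*uy,sq=c-53*ux-53*uy)
hs=np.array([579.5,245.6]);hy=r(-57.2);tr=np.array([440.9,241.2]);tyw=r(-138.3);ch=np.array([440.4,-252.1]);cap=np.array([456.3,-389.7])
G=(0,255,0);Rr=(0,0,255)
l=[(x,G) for x in box(c,ty,218,218,0,14)]+[(box(B['long'],ty,84,44,8,16)[1],Rr),(box(B['sq'],ty,64,64,8,16)[1],Rr),(circ(B['round'],27,16),Rr),(circ(B['post'],5,34),Rr)]
l+=[(box(hs,hy,70,30,0,45)[k],(G,Rr)[k]) for k in (0,1)]+[(box(tr,tyw,50,24,0,50)[k],(G,Rr)[k]) for k in (0,1)]+[(box(tr,tyw,34,50,9,41)[1],(255,0,0))]
l+=[(circ(ch,28,0),G),(circ(ch,28,28),Rr),(circ(ch,14,28),Rr),(circ(cap,20,0),G),(circ(cap,20,57),Rr)]
if __name__=='__main__':
    t=cv2.imread('pics/top0.png');sc=cv2.imread('pics/scene0.png')
    overlay(t,i,175,205,60,110,5,l,'pics/o1.png');overlay(t,i,415,260,110,50,6,l,'pics/o2.png');overlay(t,i,255,180,130,120,5,l,'pics/o3.png')
    overlay(sc,s,310,150,90,70,6,l,'pics/o4.png',1.6);overlay(sc,s,140,270,100,100,5,l,'pics/o5.png',1.6);overlay(sc,s,250,200,140,100,5,l,'pics/o6.png',1.6)
    def pad(f,h,w): 
        a=cv2.imread(f);b=np.zeros((h,w,3),'uint8');a=a[:h,:w];b[:a.shape[0],:a.shape[1]]=a;return b
    cv2.imwrite('pics/oA.png',np.hstack([pad('pics/o1.png',600,300),pad('pics/o5.png',600,500)]))
    cv2.imwrite('pics/oB.png',np.vstack([pad('pics/o2.png',300,700)]))
E
python3 b.py; for a in B;do :;done
```

```text
(no output)
```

View pics/oA.png

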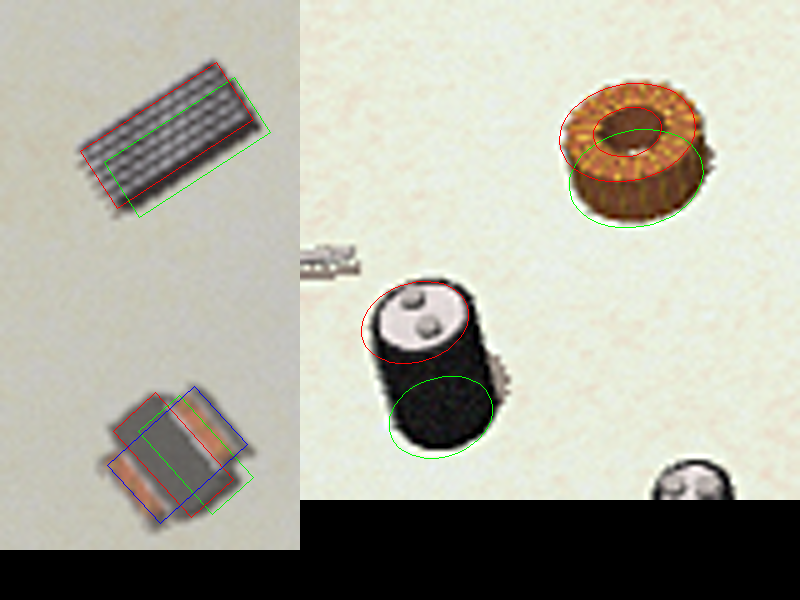

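View pics/o2.png

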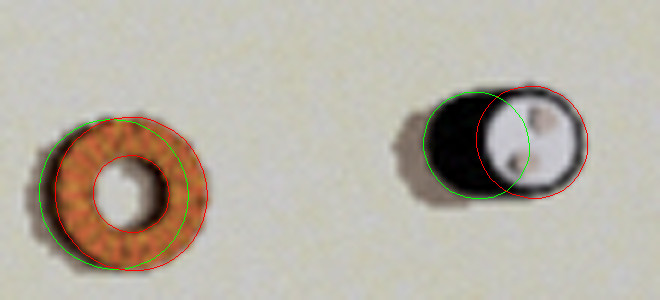

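View pics/o3.png

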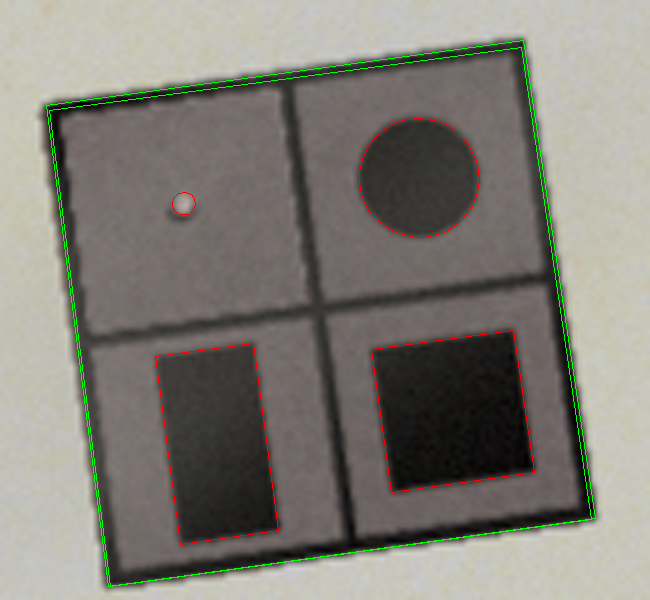

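View pics/o4.png

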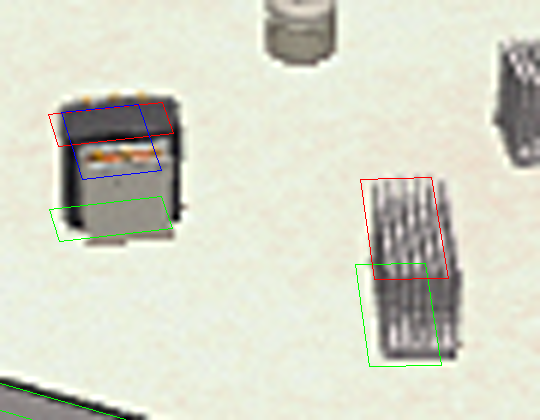

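View pics/o6.png

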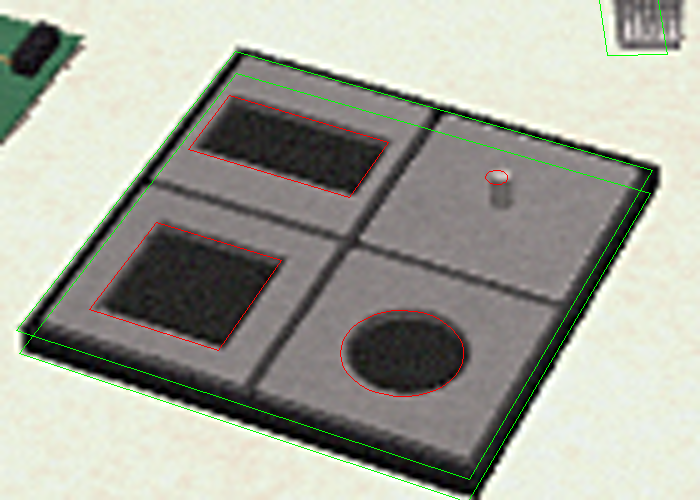

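Overlay shows top-camera fit is good to about 1 mm; the scene camera is offset by around 1–2 px throughout, within its calibration. First the transformer: hover over it.

```bash
cat > g.py <<'E'
import sys
from h import *
from rig import ctrl
def go(x,y,z,yaw=None):
    s=ctrl.sense();p=s['eef_pos'];w,a,b,c=s['ee_rot'];r=R.from_quat([a,b,c,w])
    X=r.apply([1,0,0]);Y=np.degrees(np.arctan2(X[1],X[0]))
    d=r.inv().apply(np.array([x,y,z])-p)
    print('t',round(s['time_s'],2),'pos',p.round(1),'yaw',Y.round(2),'tilt',r.apply([0,0,1]).round(4),'grip',round(s['grip_width'],3),'F',s['force'].round(1),'q',s['joints'].round(2))
    print('shift total norm',(d/750).round(4),'mm',d.round(1),'rows>=',np.ceil(np.linalg.norm(d)/45))
    if yaw is not None:
        t=(yaw-Y+180)%360-180; print('turn z total norm',round(-t/45,4),'rows>=',np.ceil(abs(t)/8.4), 'q6 now',np.degrees(s['joints'][5]).round(1))
if __name__=='__main__': go(*map(float,sys.argv[1:]))
E
python3 g.py 440.9 241.2 180 41.7
```

```text
t 1.15 pos [151.  502.8 231.3] yaw 73.28 tilt [-0.e+00 -1.e-04 -1.e+00] grip 0.999 F [ 0.1 -0.3  0.7] q [ 1.06  0.31  1.5   0.    1.33 -0.22]
shift total norm [-0.2229  0.4705  0.0684] mm [-167.1  352.9   51.3] rows>= 9.0
turn z total norm 0.7018 rows>= 4.0 q6 now -12.8
```

play_rows(steps=[[[-0.0223,0.047,0],[0,0,0]],[[-0.0223,0.047,0],[0,0,0]],[[-0.0223,0.047,0],[0,0,0]],[[-0.0223,0.047,0],[0,0,0]],[[-0.0223,0.047,0],[0,0,0]],[[-0.0223,0.047,0],[0,0,0]],[[-0.0223,0.047,0],[0,0,0]],[[-0.0223,0.047,0],[0,0,0]],[[-0.0223,0.047,0],[0,0,0]],[[-0.0223,0.047,0],[0,0,0]],[[0,0,0.017],[0,0,0.1755]],[[0,0,0.017],[0,0,0.1755]],[[0,0,0.017],[0,0,0.1755]],[[0,0,0.017],[0,0,0.1755]],[[0,0,0],[0,0,0]],[[0,0,0],[0,0,0]]], grip=0, squeeze=60)

```text
time_s: 2.75
eef_pos: [440.6, 241.3, 180.7]
ee_rot: [-0.0, 0.934, 0.358, 0.0]
force: [-0.0, -0.2, -0.3]
grip_width: 1.002
```

```bash
cat > w.py <<'E'
import sys
from b import *
from rig import cams
wi=cams.camera_info('wrist');im=cams.capture('wrist')[:,:,::-1]
overlay(im,wi,0,0,640,480,1,l,'pics/'+sys.argv[1]+'.png',1.8)
E
python3 w.py w1; python3 g.py 440.9 241.2 15 41.7
```

```text
t 2.8 pos [440.8 241.3 181. ] yaw 41.88 tilt [ 1.e-03  2.e-04 -1.e+00] grip 1.001 F [-0.8 -0.3 -0.6] q [ 0.27  0.31  1.64 -0.    1.19 -0.46]
shift total norm [-2.000e-04  1.000e-04  2.213e-01] mm [-2.00e-01  1.00e-01  1.66e+02] rows>= 4.0
turn z total norm 0.004 rows>= 1.0 q6 now -26.6
```

View pics/w1.png

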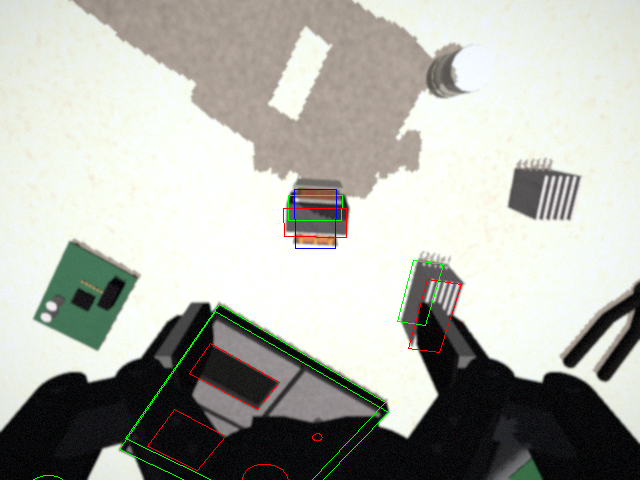

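```bash
python3 - <<'E'
import cv2,numpy as np
a=cv2.imread('pics/w1.png');b=cv2.resize(a[165:265,260:380],None,fx=5,fy=5,interpolation=cv2.INTER_CUBIC)
c=cv2.resize(a[240:360,385:480],None,fx=4,fy=4,interpolation=cv2.INTER_CUBIC)
cv2.imwrite('pics/w1a.png',b);cv2.imwrite('pics/w1b.png',c)
E
```

```text
(no output)
```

View pics/w1a.png

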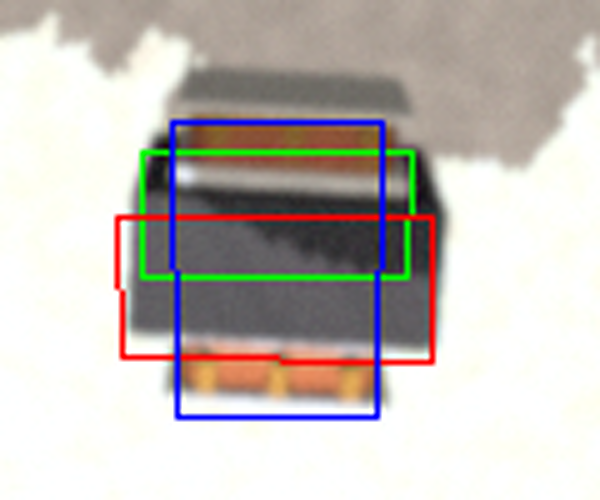

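View pics/w1b.png

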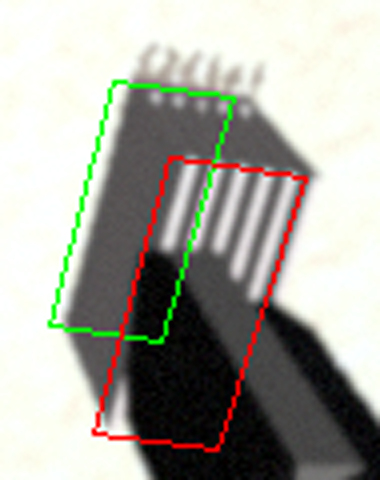

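```bash
python3 - <<'E'
from b import *
wi=cams.camera_info('wrist')
J=lambda info,P:np.array([proj(info,np.array(P)+d)[0]-proj(info,P)[0] for d in ([1,0,0],[0,1,0])]).T
print('tr wrist',np.linalg.solve(J(wi,[440.9,241.2,50]),[2.6,-4.4]),'scene',np.linalg.solve(J(s,[440.9,241.2,50]),[1.5,-0.5]))
print('hs wrist',np.linalg.solve(J(wi,[579,245,45]),[3.3,0]),'scene',np.linalg.solve(J(s,[579,245,45]),[2.3,-0.5]))
print('tray scene',np.linalg.solve(J(s,[557,5,14]),[1.2,-1]))
im=cv2.imread('pics/w1.png');cv2.imwrite('pics/w1c.png',cv2.resize(im[295:480,110:400],None,fx=2.7,fy=2.7,interpolation=cv2.INTER_CUBIC))
E
```

```text
tr wrist [-0.90290537  4.11586929] scene [2.14268174 3.8966012 ]
hs wrist [2.196885   1.96915109] scene [3.90921818 4.79065453]
tray scene [0.55242103 4.30539426]
```

View pics/w1c.png

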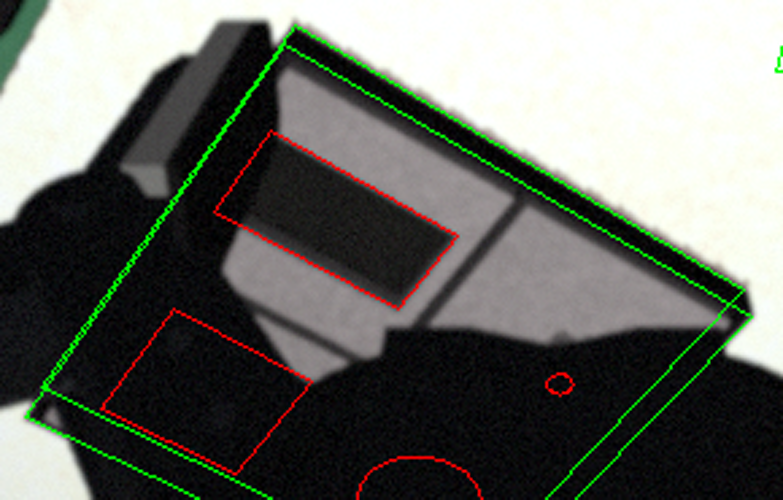

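```bash
python3 g.py 440.8 243.5 15 39.6
```

```text
t 2.8 pos [440.8 241.3 181. ] yaw 41.88 tilt [ 1.e-03  2.e-04 -1.e+00] grip 1.001 F [-0.8 -0.3 -0.6] q [ 0.27  0.31  1.64 -0.    1.19 -0.46]
shift total norm [ 0.0017 -0.0023  0.2213] mm [  1.3  -1.7 166. ] rows>= 4.0
turn z total norm 0.0507 rows>= 1.0 q6 now -26.6
```

play_rows(steps=[[[0.0018,-0.0022,0],[0,0,0.05]],[[0,0,0.05],[0,0,0]],[[0,0,0.05],[0,0,0]],[[0,0,0.05],[0,0,0]],[[0,0,0.05],[0,0,0]],[[0,0,0.0213],[0,0,0]],[[0,0,0],[0,0,0]]])

```text
time_s: 3.5
eef_pos: [439.7, 243.1, 13.0]
ee_rot: [-0.0, 0.941, 0.338, -0.002]
force: [0.3, 1.2, 0.6]
grip_width: 1.003
```

play_rows(steps=[[[0,0,0],[0,0,0]],[[0,0,0],[0,0,0]],[[0,0,0],[0,0,0]],[[0,0,0],[0,0,0]],[[0,0,0],[0,0,0]],[[0,0,0],[0,0,0]],[[0,0,0],[0,0,0]],[[0,0,0],[0,0,0]],[[0,0,0],[0,0,0]],[[0,0,0],[0,0,0]]], grip=1, squeeze=60)

```text
time_s: 4.5
eef_pos: [441.3, 243.6, 16.0]
ee_rot: [0.0, 0.941, 0.338, 0.001]
force: [-2.3, -0.9, 6.6]
grip_width: 0.579
```

```bash
python3 w.py w2; python3 g.py 440.8 243.5 15 39.6
```

```text
t 4.55 pos [441.2 243.6  16. ] yaw 39.48 tilt [ 2.5e-03  6.0e-04 -1.0e+00] grip 0.58 F [-0.7 -0.9  7.1] q [ 0.27  0.55  1.78 -0.    0.8  -0.42]
shift total norm [-0.0006 -0.0003  0.0013] mm [-0.4 -0.2  1. ] rows>= 1.0
turn z total norm -0.0027 rows>= 1.0 q6 now -23.9
```

View pics/w2.png

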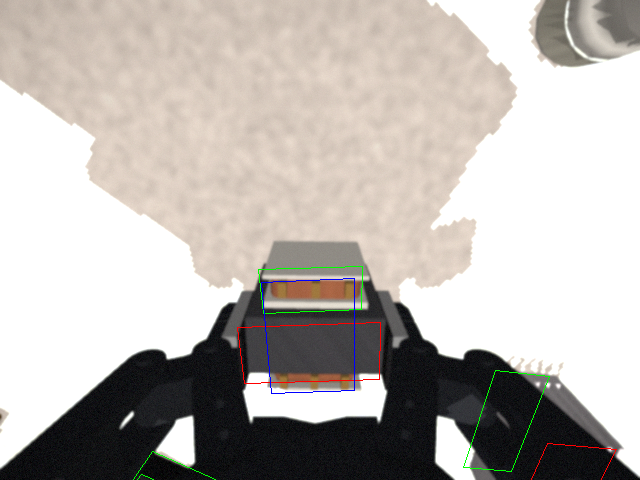

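```bash
python3 - <<'E'
from h import *
from rig import cams
i=cams.camera_info('wrist')
print(proj(i,[[441.2,243.6,50],[441.2,243.6,36]]))
E
python3 g.py 511.2 -52.3 130 6.9
```

```text
[[314.80278654 349.64434523]
 [314.68788504 327.78240487]]
t 4.55 pos [441.2 243.6  16. ] yaw 39.48 tilt [ 2.5e-03  6.0e-04 -1.0e+00] grip 0.58 F [-0.7 -0.9  7.1] q [ 0.27  0.55  1.78 -0.    0.8  -0.42]
shift total norm [-0.1785  0.364  -0.1521] mm [-133.9  273.  -114. ] rows>= 8.0
turn z total norm 0.7239 rows>= 4.0 q6 now -23.9
```

play_rows(steps=[[[0,0,-0.02],[0,0,0]],[[0,0,-0.033],[0,0,0]],[[0,0,-0.033],[0,0,0.181]],[[0,0,-0.033],[0,0,0.181]],[[0,0,-0.033],[0,0,0.181]],[[0,0,0],[0,0,0.181]],[[0.0057,0.0504,0],[0,0,0]],[[0.0057,0.0504,0],[0,0,0]],[[0.0057,0.0504,0],[0,0,0]],[[0.0057,0.0504,0],[0,0,0]],[[0.0057,0.0504,0],[0,0,0]],[[0.0057,0.0504,0],[0,0,0]],[[0.0057,0.0504,0],[0,0,0]],[[0.0057,0.0504,0],[0,0,0]],[[0,0,0],[0,0,0]],[[0,0,0],[0,0,0]]])

```text
time_s: 6.15
eef_pos: [510.3, -53.2, 128.5]
ee_rot: [-0.0, 0.998, 0.059, -0.0]
force: [-0.2, -0.3, -4.0]
grip_width: 0.576
```

```bash
python3 g.py 511.2 -52.3 26 6.9;python3 w.py w3;python3 - <<'E'
from rig import cams
import cv2
cv2.imwrite('pics/s3.png',cams.capture('scene')[150:350,180:440,::-1].repeat(3,0).repeat(3,1))
E
```

```text
t 6.15 pos [510.3 -53.2 128.5] yaw 6.79 tilt [-3.e-04  3.e-04 -1.e+00] grip 0.576 F [-0.2 -0.3 -4. ] q [-0.33  0.39  1.67  0.    1.08 -0.45]
shift total norm [ 0.0014 -0.0011  0.1366] mm [  1.1  -0.8 102.5] rows>= 3.0
turn z total norm -0.0024 rows>= 1.0 q6 now -25.9
```

View pics/w3.png

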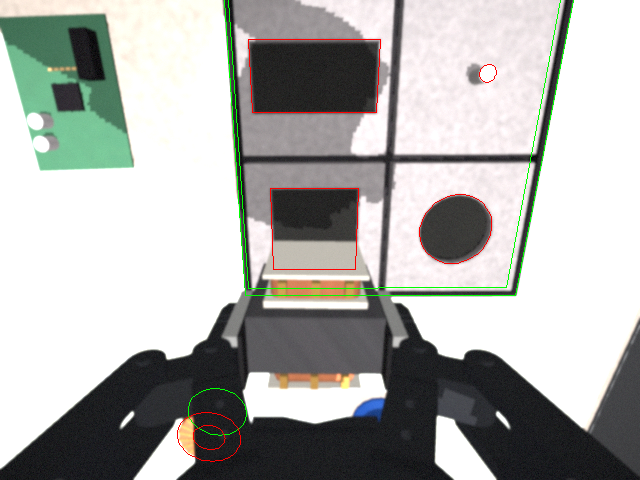

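View pics/s3.png

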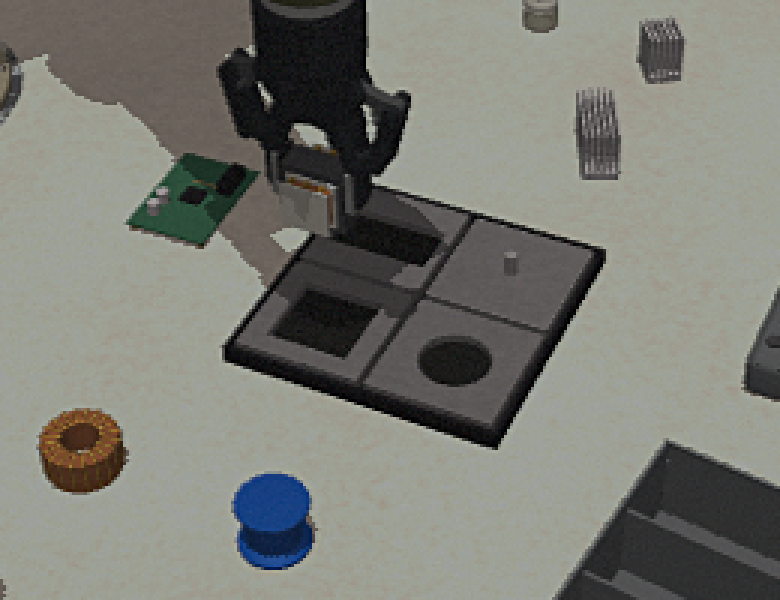

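play_rows(steps=[[[0.0006,-0.0003,0.03],[0,0,0]],[[0,0,0.04],[0,0,0]],[[0,0,0.04],[0,0,0]],[[0,0,0.018],[0,0,0]],[[0,0,0.004],[0,0,0]],[[0,0,0.003],[0,0,0]],[[0,0,0.0015],[0,0,0]],[[0,0,0],[0,0,0]],[[0,0,0],[0,0,0]]])

```text
time_s: 7.15
eef_pos: [511.2, -52.6, 26.6]
ee_rot: [0.0, 0.998, 0.06, 0.001]
force: [-0.1, -0.1, -3.4]
grip_width: 0.574
```

```bash
python3 g.py 510.8 -53 24 6.9;python3 w.py w4
```

```text
t 7.15 pos [511.2 -52.6  26.6] yaw 6.87 tilt [ 1.e-03 -3.e-04 -1.e+00] grip 0.574 F [-0.1 -0.1 -3.4] q [-0.33  0.55  1.75  0.    0.84 -0.45]
shift total norm [-0.0007  0.0005  0.0034] mm [-0.5  0.4  2.6] rows>= 1.0
turn z total norm -0.0007 rows>= 1.0 q6 now -25.8
```

View pics/w4.png

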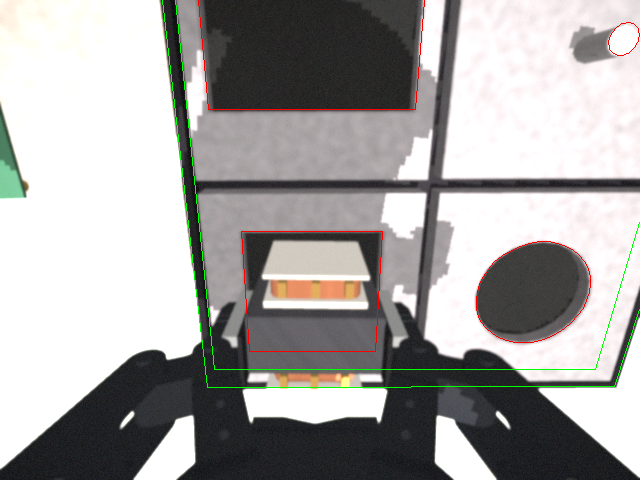

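play_rows(steps=[[[0,0,0.0014],[0,0,0]],[[0,0,0.0014],[0,0,0]],[[0,0,0.0007],[0,0,0]],[[0,0,0],[0,0,0]]])

```text
time_s: 7.6
eef_pos: [511.0, -52.6, 24.0]
ee_rot: [0.0, 0.998, 0.06, 0.0]
force: [-3.6, 0.1, 4.8]
grip_width: 0.576
```

play_rows(steps=[[[0,0,0],[0,0,0]],[[0,0,0],[0,0,0]],[[0,0,0],[0,0,0]],[[0,0,0],[0,0,0]],[[0,0,0],[0,0,0]],[[0,0,0],[0,0,0]],[[0,0,-0.03],[0,0,0]],[[0,0,-0.05],[0,0,0]],[[0,0,-0.05],[0,0,0]],[[0,0,-0.03],[0,0,0]],[[0,0,0],[0,0,0]]], grip=0)

```text
time_s: 8.7
eef_pos: [512.3, -52.9, 146.3]
ee_rot: [0.001, 0.998, 0.06, 0.003]
force: [0.2, -0.2, -1.3]
grip_width: 0.998
```

```bash
python3 g.py 580.2 247.6 180 32.8;python3 w.py w5
```

```text
t 8.7 pos [512.3 -52.9 146.3] yaw 6.87 tilt [ 0.0057 -0.0019 -1.    ] grip 0.998 F [ 0.2 -0.2 -1.3] q [-0.33  0.37  1.65  0.    1.11 -0.45]
shift total norm [ 0.138  -0.3869 -0.0452] mm [ 103.5 -290.1  -33.9] rows>= 7.0
turn z total norm -0.5763 rows>= 4.0 q6 now -25.8
```

View pics/w5.png

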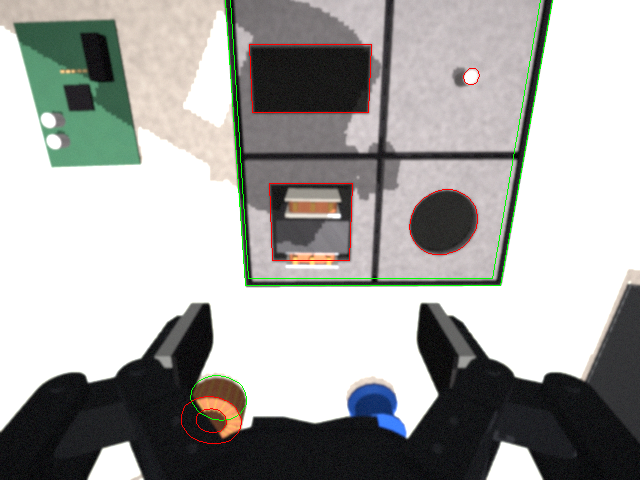

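play_rows(steps=[[[0.0174,-0.0483,0],[0,0,0]],[[0.0174,-0.0483,0],[0,0,0]],[[0.0174,-0.0483,0],[0,0,0]],[[0.0174,-0.0483,0],[0,0,0]],[[0.0174,-0.0483,0],[0,0,0]],[[0.0174,-0.0483,0],[0,0,0]],[[0.0174,-0.0483,0],[0,0,0]],[[0.0174,-0.0483,0],[0,0,0]],[[0,0,-0.011],[0,0,-0.144]],[[0,0,-0.011],[0,0,-0.144]],[[0,0,-0.011],[0,0,-0.144]],[[0,0,-0.011],[0,0,-0.144]],[[0,0,0],[0,0,0]],[[0,0,0],[0,0,0]],[[0,0,0],[0,0,0]]])

```text
time_s: 10.25
eef_pos: [579.6, 247.6, 175.0]
ee_rot: [-0.0, 0.96, 0.281, -0.001]
force: [1.0, 0.6, -0.3]
grip_width: 1.001
```

```bash
python3 g.py 581 247 15 32.8;python3 w.py w6; python3 - <<'E'
import cv2
a=cv2.imread('pics/w6.png');cv2.imwrite('pics/w6a.png',cv2.resize(a[150:300,230:400],None,fx=4,fy=4,interpolation=cv2.INTER_CUBIC))
E
```

```text
t 10.25 pos [579.6 247.6 175. ] yaw 32.65 tilt [-1.9e-03 -4.0e-04 -1.0e+00] grip 1.001 F [ 1.   0.6 -0.3] q [ 0.22  0.59  1.23  0.    1.32 -0.35]
shift total norm [0.0015 0.0018 0.2133] mm [  1.2   1.3 160. ] rows>= 4.0
turn z total norm -0.0034 rows>= 1.0 q6 now -20.2
```

View pics/w6a.png

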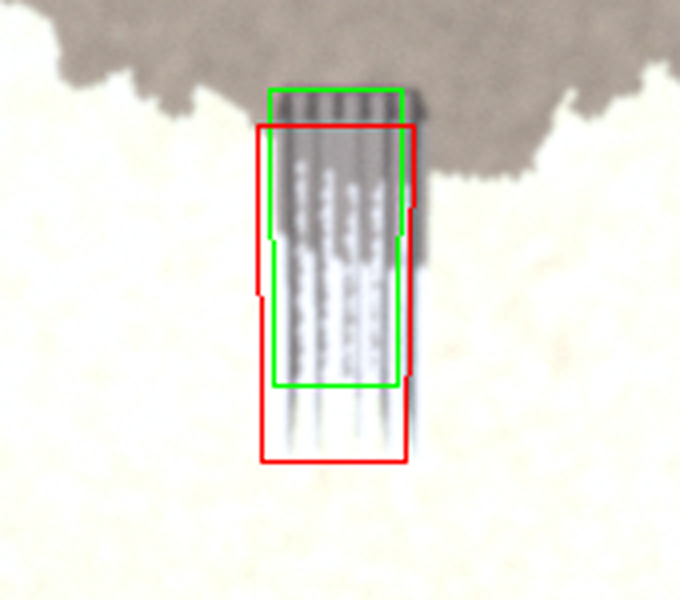

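play_rows(steps=[[[0.002,-0.0004,0.01],[0,0,0]],[[0,0,0.05],[0,0,0]],[[0,0,0.05],[0,0,0]],[[0,0,0.05],[0,0,0]],[[0,0,0.04],[0,0,0]],[[0,0,0.0133],[0,0,0]],[[0,0,0],[0,0,0]],[[0,0,0],[0,0,0]]])

```text
time_s: 11.1
eef_pos: [581.9, 249.0, 17.7]
ee_rot: [0.0, 0.959, 0.282, 0.001]
force: [-0.1, 0.8, 0.9]
grip_width: 1.001
```

play_rows(steps=[[[0,0,0],[0,0,0]],[[0,0,0],[0,0,0]],[[0,0,0],[0,0,0]],[[0,0,0],[0,0,0]],[[0,0,0],[0,0,0]],[[0,0,0],[0,0,0]],[[0,0,0],[0,0,0]],[[0,0,0],[0,0,0]],[[0,0,0],[0,0,0]],[[0,0,0],[0,0,0]],[[0,0,0],[0,0,0]]], grip=1, squeeze=60)

```text
time_s: 12.2
eef_pos: [581.5, 248.8, 17.0]
ee_rot: [0.0, 0.959, 0.282, 0.001]
force: [0.4, 0.3, 5.6]
grip_width: 0.342
```

```bash
python3 g.py 498.1 52 140 96.9;python3 w.py w7
```

```text
t 12.2 pos [581.5 248.8  17. ] yaw 32.78 tilt [ 1.1e-03  3.0e-04 -1.0e+00] grip 0.342 F [0.4 0.3 5.6] q [ 0.22  0.77  1.36  0.    1.01 -0.35]
shift total norm [-0.2354  0.1605 -0.1642] mm [-176.5  120.4 -123.2] rows>= 6.0
turn z total norm -1.4249 rows>= 8.0 q6 now -20.2
```

View pics/w7.png

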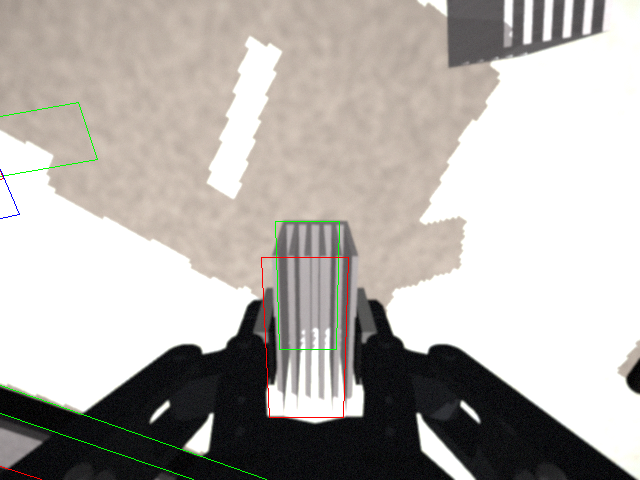

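play_rows(steps=[[[0,0,-0.02],[0,0,0]],[[0,0,-0.036],[0,0,0]],[[0,0,-0.036],[0,0,-0.178]],[[0,0,-0.036],[0,0,-0.178]],[[0,0,-0.036],[0,0,-0.178]],[[0,0,0],[0,0,-0.178]],[[0,0,0],[0,0,-0.178]],[[0,0,0],[0,0,-0.178]],[[0,0,0],[0,0,-0.178]],[[0,0,0],[0,0,-0.178]],[[-0.0413,-0.0238,0],[0,0,0]],[[-0.0413,-0.0238,0],[0,0,0]],[[-0.0413,-0.0238,0],[0,0,0]],[[-0.0413,-0.0238,0],[0,0,0]],[[-0.0413,-0.0238,0],[0,0,0]],[[-0.0413,-0.0238,0],[0,0,0]],[[0,0,0],[0,0,0]],[[0,0,0],[0,0,0]],[[0,0,0],[0,0,0]]])

```text
time_s: 14.15
eef_pos: [497.2, 52.0, 139.6]
ee_rot: [0.0, 0.663, 0.748, 0.0]
force: [-0.6, 0.4, -1.4]
grip_width: 0.341
```

```bash
python3 g.py 497.4 51.6 28 96.9;python3 w.py w8
```

```text
t 14.15 pos [497.2  52.  139.6] yaw 96.9 tilt [ 3.e-04  1.e-04 -1.e+00] grip 0.341 F [-0.6  0.4 -1.4] q [-0.13  0.35  1.7   0.    1.09 -1.82]
shift total norm [-0.0006  0.0002  0.1489] mm [-5.000e-01  1.000e-01  1.116e+02] rows>= 3.0
turn z total norm -0.0001 rows>= 1.0 q6 now -104.4
```

View pics/w8.png

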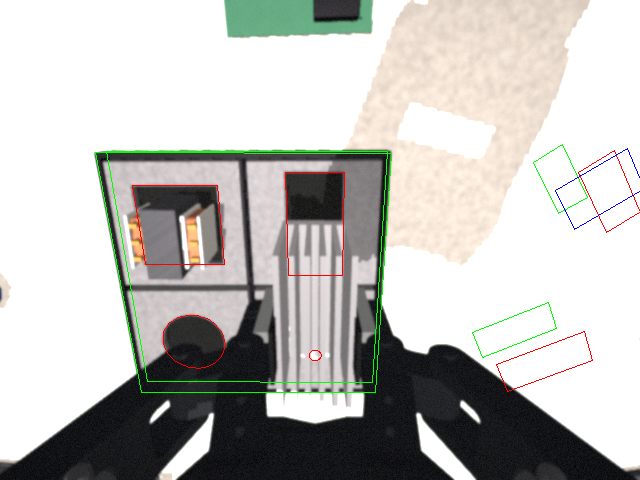

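play_rows(steps=[[[0,0,0.03],[0,0,0]],[[0,0,0.05],[0,0,0]],[[0,0,0.04],[0,0,0]],[[0,0,0.02],[0,0,0]],[[0,0,0.008],[0,0,0]],[[0,0,0],[0,0,0]],[[0,0,0.0015],[0,0,0]],[[0,0,0.0012],[0,0,0]],[[0,0,0],[0,0,0]]])

```text
time_s: 15.1
eef_pos: [497.3, 51.4, 26.9]
ee_rot: [0.0, 0.664, 0.748, 0.0]
force: [0.2, 0.6, -1.3]
grip_width: 0.343
```

```bash
python3 g.py 497.4 51.6 25 96.9;python3 w.py w9
```

```text
t 15.1 pos [497.3  51.4  26.9] yaw 96.87 tilt [ 1.1e-03 -2.0e-04 -1.0e+00] grip 0.343 F [ 0.2  0.6 -1.3] q [-0.13  0.53  1.79 -0.    0.82 -1.82]
shift total norm [0.0002 0.0002 0.0025] mm [0.2 0.2 1.9] rows>= 1.0
turn z total norm -0.0008 rows>= 1.0 q6 now -104.4
```

View pics/w9.png

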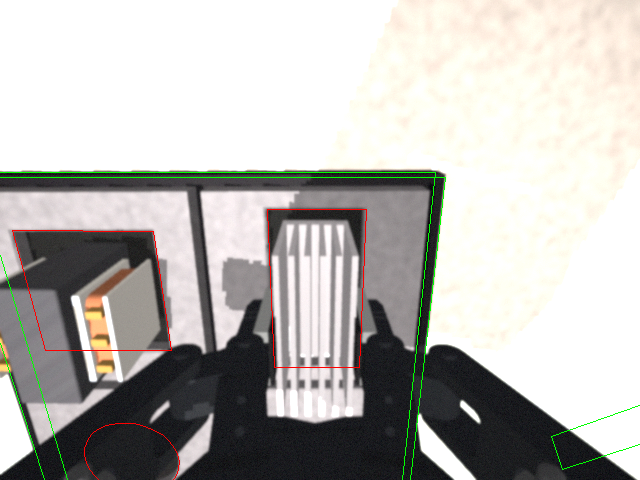

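play_rows(steps=[[[0,0,0.0014],[0,0,0]],[[0,0,0.0012],[0,0,0]],[[0,0,0.0004],[0,0,0]],[[0,0,0],[0,0,0]]])

```text
time_s: 15.55
eef_pos: [497.1, 51.4, 24.9]
ee_rot: [0.0, 0.663, 0.748, 0.0]
force: [-4.2, 0.8, 9.7]
grip_width: 0.342
```

Firm contact, seated. Release and retreat.

play_rows(steps=[[[0,0,0],[0,0,0]],[[0,0,0],[0,0,0]],[[0,0,0],[0,0,0]],[[0,0,0],[0,0,0]],[[0,0,0],[0,0,0]],[[0,0,0],[0,0,0]],[[0,0,0],[0,0,0]],[[0,0,-0.03],[0,0,0]],[[0,0,-0.05],[0,0,0]],[[0,0,-0.05],[0,0,0]],[[0,0,-0.05],[0,0,0]],[[0,0,0],[0,0,0]],[[0,0,0],[0,0,0]]], grip=0)

```text
time_s: 16.85
eef_pos: [497.0, 51.4, 159.2]
ee_rot: [0.0, 0.664, 0.748, 0.0]
force: [-0.8, -0.5, -0.2]
grip_width: 0.999
```

```bash
python3 g.py 440.4 -250 160 60;python3 w.py w10
```

```text
t 16.85 pos [497.   51.4 159.2] yaw 96.86 tilt [ 9.e-04 -1.e-04 -1.e+00] grip 0.999 F [-0.8 -0.5 -0.2] q [-0.13  0.33  1.68 -0.    1.14 -1.82]
shift total norm [-0.39   -0.1229 -0.0011] mm [-292.5  -92.2   -0.8] rows>= 7.0
turn z total norm 0.8192 rows>= 5.0 q6 now -104.4
```

View pics/w10.png

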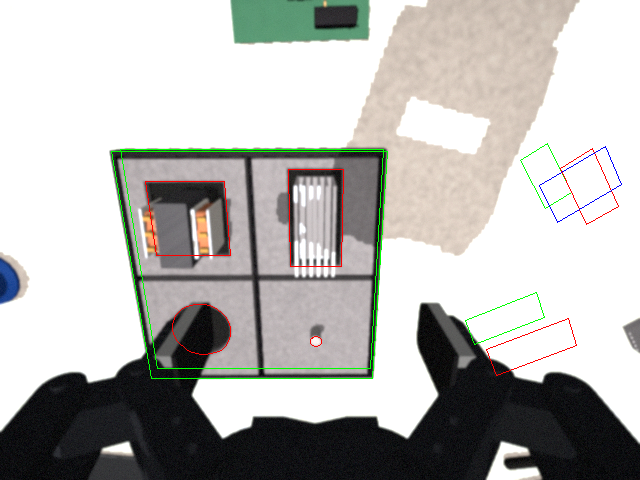

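play_rows(steps=[[[-0.0488,-0.0154,0],[0,0,0]],[[-0.0488,-0.0154,0],[0,0,0]],[[-0.0488,-0.0154,0],[0,0,0]],[[-0.0488,-0.0154,0],[0,0,0]],[[-0.0488,-0.0154,0],[0,0,0]],[[-0.0488,-0.0154,0],[0,0,0]],[[-0.0488,-0.0154,0],[0,0,0]],[[-0.0488,-0.0154,0],[0,0,0]],[[0,0,0],[0,0,0.164]],[[0,0,0],[0,0,0.164]],[[0,0,0],[0,0,0.164]],[[0,0,0],[0,0,0.164]],[[0,0,0],[0,0,0.164]],[[0,0,0],[0,0,0]],[[0,0,0],[0,0,0]]])

```text
time_s: 18.4
eef_pos: [439.9, -250.0, 158.1]
ee_rot: [-0.001, 0.865, 0.501, -0.0]
force: [0.0, 1.0, -0.3]
grip_width: 0.999
```

```bash
python3 g.py 440.4 -250 3 60;python3 w.py w11; python3 - <<'E'
from h import *
from rig import cams
print([(d['p'],d['pixel']) for d in cams.tip_of('wrist','choke_mid')], [(d['p'],at(cams.camera_info('wrist'),d['pixel'],14)) for d in cams.tip_of('wrist','choke_mid')])
E
```

```text
t 18.4 pos [ 439.9 -250.   158.1] yaw 60.16 tilt [-0.0014  0.0013 -1.    ] grip 0.999 F [ 0.   1.  -0.3] q [-0.75  0.34  1.66 -0.    1.14 -1.8 ]
shift total norm [0.0003 0.001  0.2068] mm [  0.2   0.7 155.1] rows>= 4.0
turn z total norm 0.0035 rows>= 1.0 q6 now -103.1
[(0.63, [311.9, 221.3])] [(0.63, array([ 441.50714716, -254.06160617,   14.        ]))]
```

View pics/w11.png

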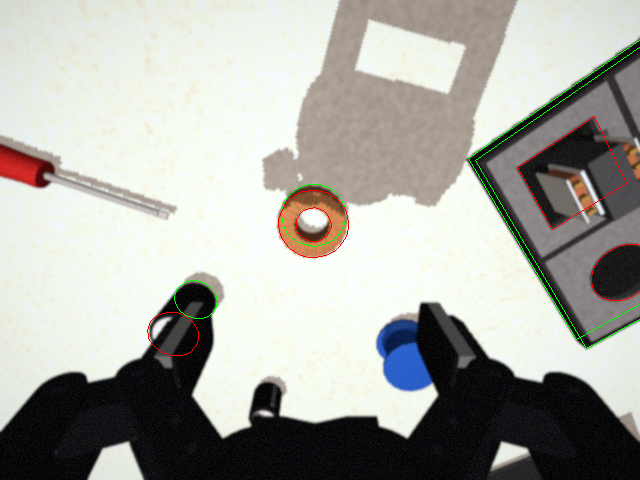

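play_rows(steps=[[[-0.0013,0.0017,0.02],[0,0,0]],[[0,0,0.05],[0,0,0]],[[0,0,0.05],[0,0,0]],[[0,0,0.05],[0,0,0]],[[0,0,0.025],[0,0,0]],[[0,0,0.01],[0,0,0]],[[0,0,0.005],[0,0,0]],[[0,0,0.002],[0,0,0]],[[0,0,0],[0,0,0]],[[0,0,0],[0,0,0]]])

```text
time_s: 19.55
eef_pos: [441.2, -252.1, 0.9]
ee_rot: [0.001, 0.866, 0.5, 0.0]
force: [-0.1, 0.4, 0.4]
grip_width: 1.003
```

play_rows(steps=[[[0,0,0],[0,0,0]],[[0,0,0],[0,0,0]],[[0,0,0],[0,0,0]],[[0,0,0],[0,0,0]],[[0,0,0],[0,0,0]],[[0,0,0],[0,0,0]],[[0,0,0],[0,0,0]],[[0,0,0],[0,0,0]]], grip=1, squeeze=50)

```text
time_s: 20.35
eef_pos: [441.0, -252.0, 0.9]
ee_rot: [0.0, 0.866, 0.5, 0.0]
force: [-2.7, 1.5, 9.7]
grip_width: 0.645
```

```bash
python3 g.py 603.4 64.6 120 60;python3 w.py w12
```

```text
t 20.35 pos [ 441.  -252.     0.9] yaw 59.96 tilt [ 5.e-04 -5.e-04 -1.e+00] grip 0.645 F [-2.7  1.5  9.7] q [-0.75  0.59  1.78 -0.    0.78 -1.8 ]
shift total norm [ 0.4738 -0.0237 -0.1589] mm [ 355.3  -17.8 -119.1] rows>= 9.0
turn z total norm -0.0009 rows>= 1.0 q6 now -102.9
```

View pics/w12.png

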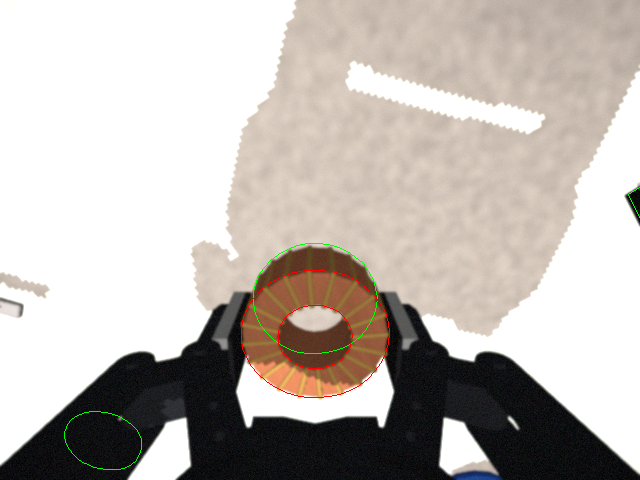

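play_rows(steps=[[[0,0,-0.015],[0,0,0]],[[0,0,-0.04],[0,0,0]],[[0,0,-0.05],[0,0,0]],[[0,0,-0.055],[0,0,0]],[[0.0474,-0.0024,0],[0,0,0]],[[0.0474,-0.0024,0],[0,0,0]],[[0.0474,-0.0024,0],[0,0,0]],[[0.0474,-0.0024,0],[0,0,0]],[[0.0474,-0.0024,0],[0,0,0]],[[0.0474,-0.0024,0],[0,0,0]],[[0.0474,-0.0024,0],[0,0,0]],[[0.0474,-0.0024,0],[0,0,0]],[[0.0474,-0.0024,0],[0,0,0]],[[0.0474,-0.0024,0],[0,0,0]],[[0,0,0],[0,0,0]],[[0,0,0],[0,0,0]],[[0,0,0],[0,0,0]]])

```text
time_s: 22.1
eef_pos: [602.8, 64.2, 120.3]
ee_rot: [0.0, 0.866, 0.499, -0.0]
force: [-0.0, -0.4, -1.1]
grip_width: 0.645
```

```bash
python3 g.py 603.4 64.6 17 60;python3 w.py w13
```

```text
t 22.1 pos [602.8  64.2 120.3] yaw 59.92 tilt [-3.e-04 -2.e-04 -1.e+00] grip 0.645 F [-0.  -0.4 -1.1] q [-0.09  0.59  1.38 -0.    1.17 -1.13]
shift total norm [0.0009 0.0004 0.1377] mm [  0.7   0.3 103.3] rows>= 3.0
turn z total norm -0.0018 rows>= 1.0 q6 now -64.9
```

View pics/w13.png

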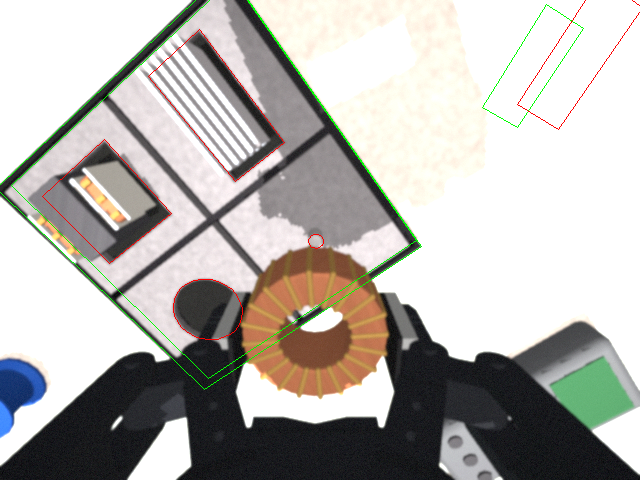

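play_rows(steps=[[[0.0006,0.0003,0.02],[0,0,0]],[[0,0,0.04],[0,0,0]],[[0,0,0.025],[0,0,0]],[[0,0,0.015],[0,0,0]],[[0,0,0],[0,0,0]],[[0,0,0],[0,0,0]]])

```text
time_s: 22.75
eef_pos: [604.1, 64.8, 46.0]
ee_rot: [0.0, 0.866, 0.499, 0.001]
force: [-0.1, 0.7, -1.4]
grip_width: 0.643
```

```bash
python3 g.py 603.4 64.6 17 60;python3 w.py w14
```

```text
t 22.75 pos [604.1  64.8  46. ] yaw 59.93 tilt [ 1.3e-03 -1.0e-04 -1.0e+00] grip 0.643 F [-0.1  0.7 -1.4] q [-0.09  0.68  1.44 -0.    1.02 -1.13]
shift total norm [-0.0007 -0.0006  0.0387] mm [-0.6 -0.5 29. ] rows>= 1.0
turn z total norm -0.0015 rows>= 1.0 q6 now -64.8
```

View pics/w14.png

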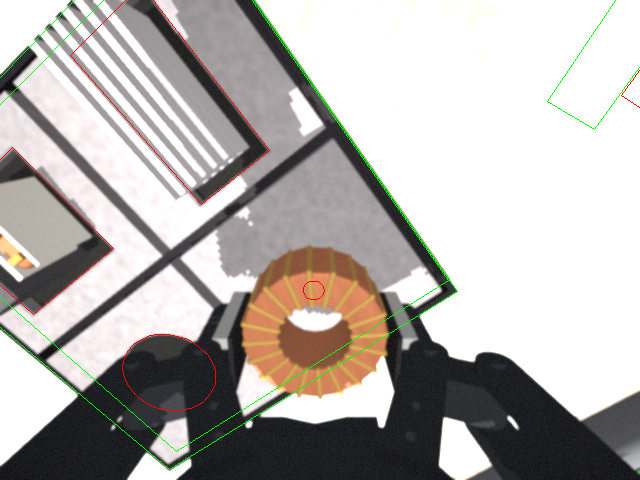

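play_rows(steps=[[[-0.0005,-0.0004,0.006],[0,0,0]],[[0,0,0.006],[0,0,0]],[[0,0,0.005],[0,0,0]],[[0,0,0.004],[0,0,0]],[[0,0,0],[0,0,0]]])

```text
time_s: 23.3
eef_pos: [602.9, 65.1, 28.8]
ee_rot: [-0.0, 0.866, 0.5, -0.0]
force: [-0.1, 0.2, -0.8]
grip_width: 0.646
```

play_rows(steps=[[[0,0,0.006],[0,0,0]],[[0,0,0.005],[0,0,0]],[[0,0,0.003],[0,0,0]],[[0,0,0],[0,0,0]]])

```text
time_s: 23.7
eef_pos: [602.9, 65.1, 18.4]
ee_rot: [-0.0, 0.866, 0.5, -0.0]
force: [-0.2, 0.3, -0.8]
grip_width: 0.647
```

play_rows(steps=[[[0,0,0.0012],[0,0,0]],[[0,0,0.001],[0,0,0]],[[0,0,0.0004],[0,0,0]],[[0,0,0],[0,0,0]]])

```text
time_s: 24.1
eef_pos: [603.2, 65.1, 17.1]
ee_rot: [0.0, 0.866, 0.5, 0.0]
force: [-0.5, 0.3, 0.2]
grip_width: 0.643
```

Barely in contact; half a millimetre more, then release.

play_rows(steps=[[[0,0,0.0007],[0,0,0]],[[0,0,0],[0,0,0]]])

```text
time_s: 24.3
eef_pos: [603.2, 65.1, 17.0]
ee_rot: [0.0, 0.866, 0.5, 0.0]
force: [-3.3, -0.8, 4.7]
grip_width: 0.645
```

play_rows(steps=[[[0,0,0],[0,0,0]],[[0,0,0],[0,0,0]],[[0,0,0],[0,0,0]],[[0,0,0],[0,0,0]],[[0,0,0],[0,0,0]],[[0,0,0],[0,0,0]],[[0,0,-0.03],[0,0,0]],[[0,0,-0.05],[0,0,0]],[[0,0,-0.05],[0,0,0]],[[0,0,-0.05],[0,0,0]],[[0,0,-0.03],[0,0,0]],[[0,0,0],[0,0,0]]], grip=0)

```text
time_s: 25.5
eef_pos: [604.5, 65.0, 177.5]
ee_rot: [0.002, 0.866, 0.5, 0.003]
force: [-0.4, 0.3, 0.5]
grip_width: 0.997
```

```bash
python3 g.py 456.8 -388.9 180 60;python3 w.py w15
```

```text
t 25.5 pos [604.5  65.  177.5] yaw 59.97 tilt [ 6.5e-03 -5.0e-04 -1.0e+00] grip 0.997 F [-0.4  0.3  0.5] q [-0.09  0.53  1.31  0.    1.29 -1.13]
shift total norm [-0.6225  0.1325 -0.0043] mm [-466.9   99.4   -3.3] rows>= 11.0
turn z total norm -0.0008 rows>= 1.0 q6 now -64.9
```

View pics/w15.png

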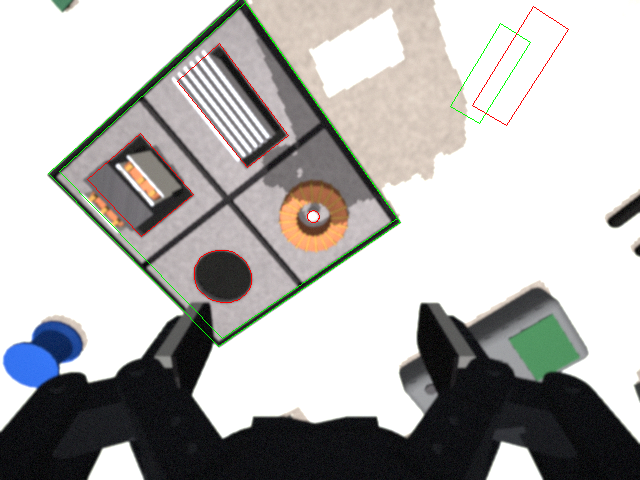

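play_rows(steps=[[[-0.0519,0.011,0],[0,0,0]],[[-0.0519,0.011,0],[0,0,0]],[[-0.0519,0.011,0],[0,0,0]],[[-0.0519,0.011,0],[0,0,0]],[[-0.0519,0.011,0],[0,0,0]],[[-0.0519,0.011,0],[0,0,0]],[[-0.0519,0.011,0],[0,0,0]],[[-0.0519,0.011,0],[0,0,0]],[[-0.0519,0.011,0],[0,0,0]],[[-0.0519,0.011,0],[0,0,0]],[[-0.0519,0.011,0],[0,0,0]],[[-0.0519,0.011,0],[0,0,0]],[[0,0,0],[0,0,0]],[[0,0,0],[0,0,0]],[[0,0,0],[0,0,0]]])

```text
time_s: 27.05
eef_pos: [455.2, -387.8, 173.0]
ee_rot: [-0.001, 0.866, 0.5, -0.0]
force: [0.9, 1.3, -0.0]
grip_width: 1.001
```

```bash
python3 g.py 456.5 -389.3 26 60;python3 w.py w16; python3 - <<'E'
import cv2
a=cv2.imread('pics/w16.png');cv2.imwrite('pics/w16a.png',cv2.resize(a[150:300,230:400],None,fx=4,fy=4,interpolation=cv2.INTER_CUBIC))
E
```

```text
t 27.05 pos [ 455.2 -387.8  173. ] yaw 60.01 tilt [-9.0e-04  1.5e-03 -1.0e+00] grip 1.001 F [ 0.9  1.3 -0. ] q [-0.9   0.52  1.35  0.    1.28 -1.95]
shift total norm [-0.0011  0.0028  0.196 ] mm [ -0.8   2.1 147. ] rows>= 4.0
turn z total norm 0.0002 rows>= 1.0 q6 now -111.7
```

View pics/w16.png

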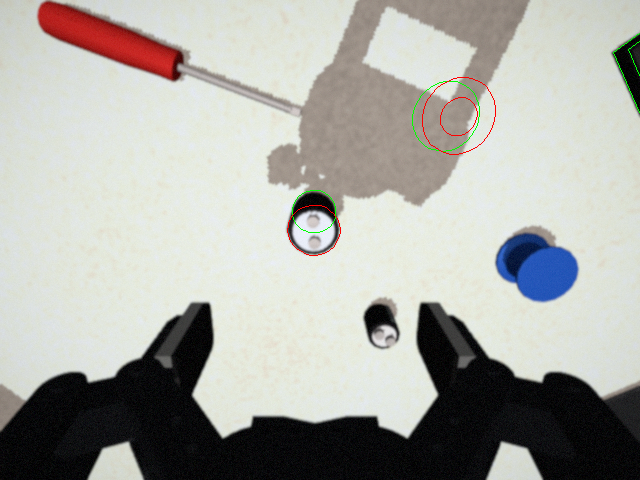

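View pics/w16a.png

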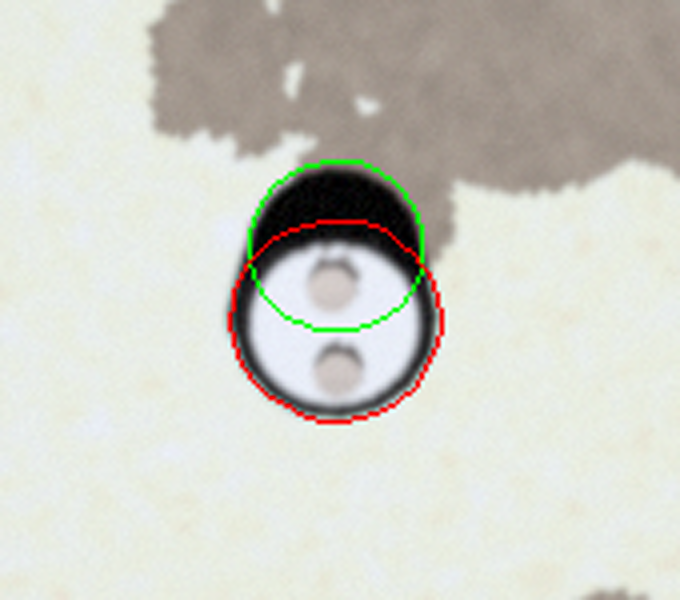

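play_rows(steps=[[[-0.0011,0.0025,0.02],[0,0,0]],[[0,0,0.05],[0,0,0]],[[0,0,0.05],[0,0,0]],[[0,0,0.05],[0,0,0]],[[0,0,0.02],[0,0,0]],[[0,0,0.006],[0,0,0]],[[0,0,0],[0,0,0]],[[0,0,0],[0,0,0]]])

```text
time_s: 27.9
eef_pos: [457.0, -391.1, 28.7]
ee_rot: [0.002, 0.866, 0.5, 0.0]
force: [0.9, -0.5, 0.3]
grip_width: 1.002
```

play_rows(steps=[[[0,0,0],[0,0,0]],[[0,0,0],[0,0,0]],[[0,0,0],[0,0,0]],[[0,0,0],[0,0,0]],[[0,0,0],[0,0,0]],[[0,0,0],[0,0,0]],[[0,0,0],[0,0,0]],[[0,0,0],[0,0,0]],[[0,0,0],[0,0,0]],[[0,0,0],[0,0,0]]], grip=1, squeeze=40)

```text
time_s: 28.9
eef_pos: [456.4, -390.7, 27.5]
ee_rot: [0.0, 0.866, 0.5, 0.0]
force: [-0.9, 1.8, 6.3]
grip_width: 0.458
```

```bash
python3 g.py 616.2 -40.5 150 60;python3 w.py w17
```

```text
t 28.9 pos [ 456.4 -390.7   27.5] yaw 59.96 tilt [ 5.e-04 -7.e-04 -1.e+00] grip 0.458 F [-0.9  1.8  6.3] q [-0.9   0.7   1.47 -0.    0.98 -1.95]
shift total norm [ 0.5109 -0.0492 -0.1635] mm [ 383.1  -36.9 -122.7] rows>= 9.0
turn z total norm -0.0008 rows>= 1.0 q6 now -111.7
```

View pics/w17.png

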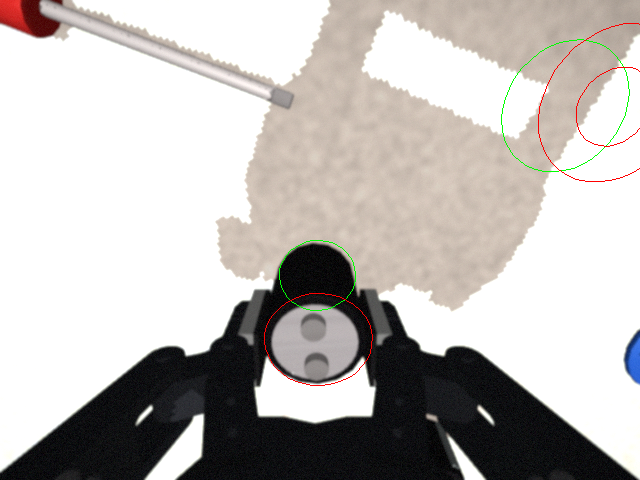

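play_rows(steps=[[[0,0,-0.015],[0,0,0]],[[0,0,-0.04],[0,0,0]],[[0,0,-0.055],[0,0,0]],[[0,0,-0.053],[0,0,0]],[[0.0464,-0.0045,0],[0,0,0]],[[0.0464,-0.0045,0],[0,0,0]],[[0.0464,-0.0045,0],[0,0,0]],[[0.0464,-0.0045,0],[0,0,0]],[[0.0464,-0.0045,0],[0,0,0]],[[0.0464,-0.0045,0],[0,0,0]],[[0.0464,-0.0045,0],[0,0,0]],[[0.0464,-0.0045,0],[0,0,0]],[[0.0464,-0.0045,0],[0,0,0]],[[0.0464,-0.0045,0],[0,0,0]],[[0.0464,-0.0045,0],[0,0,0]],[[0,0,0],[0,0,0]],[[0,0,0],[0,0,0]],[[0,0,0],[0,0,0]]])

```text
time_s: 30.75
eef_pos: [615.4, -41.4, 149.3]
ee_rot: [0.0, 0.866, 0.499, -0.0]
force: [-0.5, 0.2, -1.5]
grip_width: 0.457
```

```bash
python3 g.py 616.2 -40.5 35.5 60;python3 w.py w18
```

```text
t 30.75 pos [615.4 -41.4 149.3] yaw 59.91 tilt [-1.e-04 -2.e-04 -1.e+00] grip 0.457 F [-0.5  0.2 -1.5] q [-0.26  0.58  1.31 -0.    1.25 -1.3 ]
shift total norm [0.0016 0.0003 0.1517] mm [  1.2   0.2 113.8] rows>= 3.0
turn z total norm -0.002 rows>= 1.0 q6 now -74.6
```

View pics/w18.png

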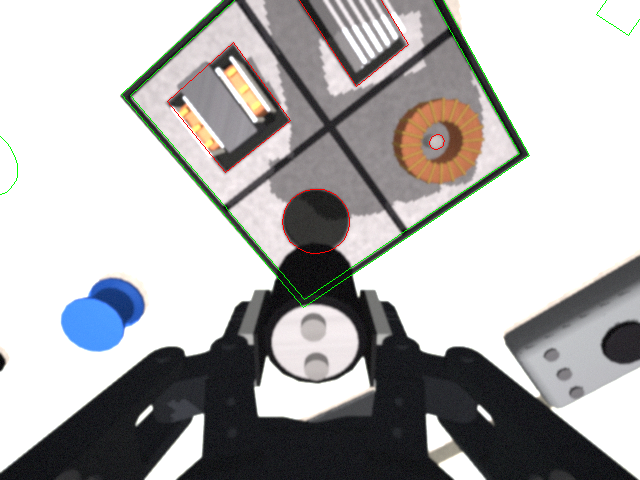

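play_rows(steps=[[[0.001,0.0002,0.03],[0,0,0]],[[0,0,0.05],[0,0,0]],[[0,0,0.04],[0,0,0]],[[0,0,0.018],[0,0,0]],[[0,0,0.008],[0,0,0]],[[0,0,0],[0,0,0]],[[0,0,0],[0,0,0]]])

```text
time_s: 31.5
eef_pos: [617.0, -40.3, 41.1]
ee_rot: [0.001, 0.866, 0.5, 0.001]
force: [0.1, -0.5, -1.3]
grip_width: 0.459
```

```bash
python3 g.py 616.2 -40.5 35.5 60;python3 w.py w19
```

```text
t 31.5 pos [617.  -40.3  41.1] yaw 59.95 tilt [ 2.4e-03 -7.0e-04 -1.0e+00] grip 0.459 F [ 0.1 -0.5 -1.3] q [-0.25  0.71  1.4  -0.    1.03 -1.3 ]
shift total norm [-0.0007 -0.0009  0.0075] mm [-0.6 -0.7  5.6] rows>= 1.0
turn z total norm -0.0011 rows>= 1.0 q6 now -74.5
```

View pics/w19.png

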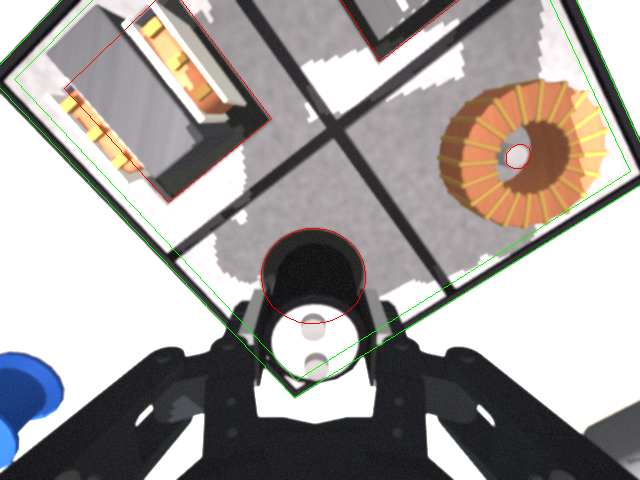

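Centred over the recess; lower the rest gently.

play_rows(steps=[[[-0.0003,-0.0004,0.003],[0,0,0]],[[0,0,0.002],[0,0,0]],[[0,0,0.0014],[0,0,0]],[[0,0,0.001],[0,0,0]],[[0,0,0],[0,0,0]]])

```text
time_s: 32.05
eef_pos: [616.1, -40.0, 35.5]
ee_rot: [0.0, 0.866, 0.5, 0.0]
force: [-4.4, 1.3, 9.8]
grip_width: 0.454
```

play_rows(steps=[[[0,0,0],[0,0,0]],[[0,0,0],[0,0,0]],[[0,0,0],[0,0,0]],[[0,0,0],[0,0,0]],[[0,0,0],[0,0,0]],[[0,0,0],[0,0,0]],[[0,0,-0.03],[0,0,0]],[[0,0,-0.05],[0,0,0]],[[0,0,-0.05],[0,0,0]],[[0,0,-0.05],[0,0,0]],[[-0.05,0,-0.02],[0,0,0]],[[-0.05,0,0],[0,0,0]],[[-0.05,0,0],[0,0,0]],[[-0.05,0,0],[0,0,0]],[[-0.05,0,0],[0,0,0]],[[0,0,0],[0,0,0]],[[0,0,0],[0,0,0]]], grip=0)

```text
time_s: 33.75
eef_pos: [521.8, -202.6, 184.1]
ee_rot: [-0.0, 0.867, 0.499, 0.0]
force: [-0.5, 0.9, -0.2]
grip_width: 1.002
```

```bash
cat > c.py <<'E'
from m import *
import b
from rig import cams,ctrl
print(ctrl.sense()['time_s'],ctrl.sense()['eef_pos'])
i,s=b.i,b.s;B=b.B;ty=b.ty;G=(0,255,0);Rr=(0,0,255)
l=[(box(B['long'],ty,70,30,8,53)[1],Rr),(box(B['sq'],ty,50,24,8,58)[1],Rr),(circ(B['round'],20,65),Rr),(circ(B['post'],28,44),Rr),(circ(B['post'],28,16),G),(circ(B['round'],20,16),G)]
t=cams.capture('top')[:,:,::-1];overlay(t,i,255,180,130,120,5,l,'pics/f1.png',2)
t0=cv2.imread('pics/top0.png');
sc=cams.capture('scene')[:,:,::-1];overlay(sc,s,235,185,160,120,5,l,'pics/f2.png',1.6)
cv2.imwrite('pics/f3.png',sc)
for x,y,w,h in [(130,215,40,45),(478,210,35,35)]: print(np.abs(t[y:y+h,x:x+w].astype(int)-t0[y:y+h,x:x+w]).mean())
for n in ('small_capacitor_mid','short_heatsink_mid'):
    for c in ('top','scene'): print(n,c,[d['pixel'] for d in cams.tip_of(c,n)[:2]])
E
python3 c.py
```

```text
33.75 [ 521.84716452 -202.64616647  184.13491922]
10.998888888888889
27.3978231292517
small_capacitor_mid top [[339.0, 213.2]]
small_capacitor_mid scene [[220.6, 369.5], [351.7, 231.9]]
short_heatsink_mid top [[146.4, 234.4]]
short_heatsink_mid scene [[403.8, 165.8]]
```

View pics/f1.png

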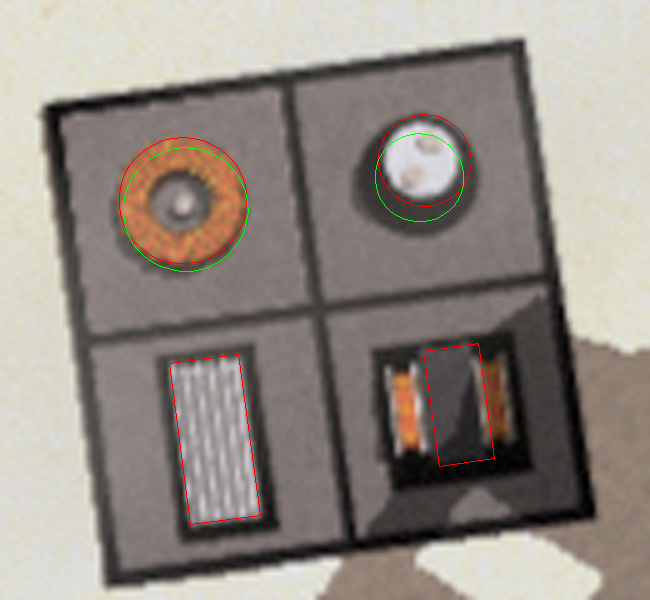

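View pics/f2.png

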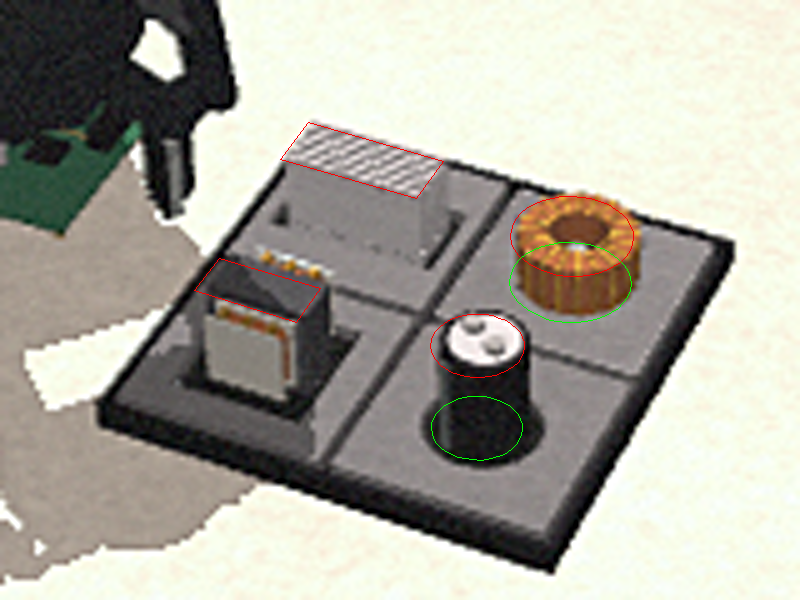

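View pics/f3.png

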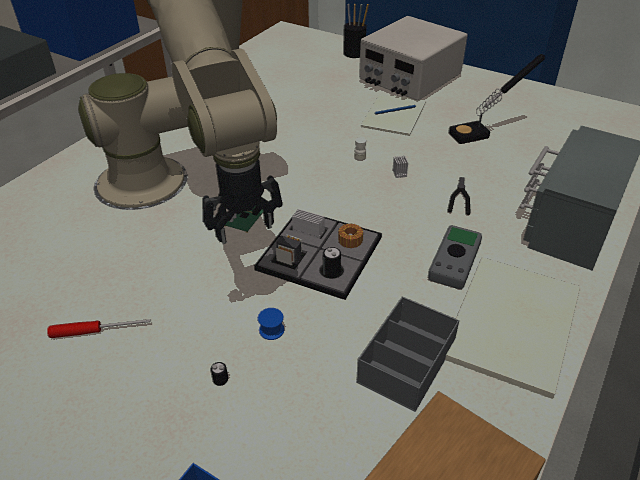

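All four parts sit within about 2 mm of their bay centres, level and upright. The scene view shows the small capacitor (219,373) and the short heat sink (400,166) unmoved. Handing in.

```bash
python3 -c "
from rig import ctrl
print(ctrl.finish_job())"
```

```text
the job is handed in; nothing more can be done
None
```

I placed all four parts in their bays and handed the job in at about 34 s of robot time: the transformer in the square recess, the long heat sink in the long recess, the ring choke over the post and the big capacitor in the round recess. Each was lowered until the tool felt light contact (about 5–10 N) before release. The job reports no verdict.

**Final check of the four parts:** the last top and scene pictures show each part upright and seated. Each is within about 2 mm of its bay centre by overlay, and the gripper is clear of everything.

**Small capacitor and short heat sink:** in the last scene picture both are where they started, to within about 3 px. For the short heat sink, the top camera agrees to within about 1–2 px.

**Checks that disagreed:**
- **Camera offset:** the scene camera sits a steady 1–2 px from the top camera, and the wrist camera differs by about 1–4 mm. I corrected the grasp points from the wrist pictures.
- **Small capacitor, top view:** the area around it had changed in the last top picture, probably because the arm was blocking the view. The network then named the big capacitor in the tray instead. I relied on the scene picture for it.

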